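Close up the cinnamon mill: pan home, door on its pintles and shut

TASK

The bench mill has just been washed and has to be closed up for the next batch. Push its collecting pan fully home, take the mill's door out of the drying rack and hang it on the mill: with the door standing open, lower both hinge sockets onto the two pintles until it is fully down and only then let go, then swing it shut against its stop. Leave the sieve in the rack and the other things on the table where they are.

Things in the scene. Friction and masses are not known exactly. Their poses are not given: they have to be found in the camera images.
- mill: Fixed bench mill of sheet steel, cabinet 160 mm wide, 200 high. Origin: on the table, middle of its front face. z up; -x points straight out of the front; +y along the front to the hinge side. It stands turned a quarter: the front looks about to world -y, and its hinge edge (+y) is the one nearer the robot. Opening in the front: y -45 to +60 mm, z 28 to 165 mm.
- chute_lip (a point): Middle of the lower edge of the feed chute's mouth, at (-103, 0, 303) mm in the mill's frame. The chute, 160 mm wide, overhangs the front: its underside slopes down from here to z 223 mm at the front face; side walls rise to z 350 mm. A hand hanging or shutting the door stays clear of it by leaning out from the front, about 40 degrees.
- control_box (a point): Centre of the control box fixed beside the door, at (5, 120, 80) mm in the mill's frame: x -70 to +80, y 95 to 145, z 30 to 130 mm. It keeps the door from opening past about 100 degrees.
- door_stop (a point): Middle of the face of the door stop (black pad with the guard switch) that the shut door's inner face rests against, 8 mm proud of the front face, at (-8, -42, 115) mm in the mill's frame. There is no latch: the door stays wherever it is pushed.
- pintle_low (a point): Lower pintle: centre of the foot of an upright steel pin, diameter 8 mm, 18 mm tall, the top 6 mm tapered to 3 mm, standing on a bracket's flat top. At (-14, 80, 45) mm in the mill's frame; axes as the mill's.
- pintle_high (a point): Upper pintle, the same pin 90 mm straight above the lower one, at (-14, 80, 135) mm in the mill's frame.
- leaf_mid (a point): Centre of the loose door's panel, half-way up: plain steel, 12 mm thick (x), 119 long (y), 150 high (z), 0.25 to 0.5 kg; the higher plate in the rack, upright in its slot. -x its outer face, +y to its hinge edge, z up. Hinge line at y +70.5 mm, x 0. Centre of mass within 5 mm. Held by the bare top edge. Shut, its axes agree with the mill's; square open, its yaw is the mill's minus 90 degrees.
- socket_low (a point): Middle of the lower mouth of the door's lower hinge socket: a tube on the hinge line, 18 mm outside, bore 10.4 mm, 25 mm long, open below and above. At (0, 70.5, -55) mm from leaf_mid in the door's axes. Fully down, it coincides with pintle_low.
- socket_high (a point): The same for the upper socket, 90 mm above socket_low. Fully down, it coincides with pintle_high.
- leaf_flange (a point): Middle of the door's pull flange, at (-14, -57.5, -17.5) mm from leaf_mid in the door's axes: the free edge folded 18 mm outward from the outer face, 4 mm thick, 115 mm high (it ends 35 mm below the panel's top).
- pan (a joint): How far the collecting pan stands out of the opening, m: 0 = home, up to 0.075. Slides along the mill's x with about 2 N friction and stays where it is left.
- pan_front (a point): Middle of the top edge of the pan's front wall, on its outer face; the wall is 95 mm wide and 60 mm high, its top at z = 86 mm. At home it is at (4, 7.5, 86) mm in the mill's frame. Axes as the mill's.
- rack: Fixed wire drying rack on a steel tray 135 x 105 mm, 12 mm thick; origin on the table under its centre, z up. Five wire hoops (up to z 86 mm, y -38 to +38 mm) make four slots along its y, at x -33, -11, 11 and 33 mm; plates stand on the tray in the first and last slot, 1 to 2 mm play.
- sieve_mid (a point): Centre of a loose perforated steel sieve screen, 10 x 115 x 85 mm high, standing in the other end slot of the rack. Bystander.
- bundle: Tied block of cinnamon quills, 80 x 100 x 58 mm, origin under its centre. Bystander.
- quill_a: Single cinnamon quill 105 mm long, 22 wide, 11 high, lying along its x. Bystander.
- quill_b: Another single quill. Bystander.
- brush: Cleaning brush 200 mm long, lying along its x. Bystander.
- wrench: Spanner 180 mm long, lying along its x. Bystander.
- jar: Jar, diameter 72 mm, 100 high, standing. Bystander.
- bowl: Steel bowl, diameter 108 mm, 42 high, with broken cinnamon. Bystander.

How it is judged:
On the way:
1. the door hangs on both pintles, fully down and standing open, still held by the fingers (distance between socket_low and pintle_low below 0.005 m and distance between socket_high and pintle_high below 0.005 m and angle between the y axis of leaf_mid and the y axis of mill, either way round above 0.5 rad and contact force between the fingers and leaf above 1 N), for 0.1 s.
At the end, for the whole second after the job is handed in: Both hinge sockets sit fully down on their pintles (within 5 mm), the door is shut (within 0.1 rad, its middle no more than 8 mm off the shut position), the pan is home (within 6 mm), the door is at rest (distance between socket_low and pintle_low below 0.005 m and distance between socket_high and pintle_high below 0.005 m and angle between the y axis of leaf_mid and the y axis of mill, either way round below 0.1 rad and x of leaf_mid in the frame of mill above -0.022 m and y of leaf_mid in the frame of mill below 0.03 m and value of joint pan below 0.006 m and linear speed of leaf below 0.02 m/s); the robot touches nothing.
It fails at once if the sieve is lifted out of or knocked from its slot (moved more than 40 mm) (distance of sieve_mid from where it was at the start of the episode above 0.04 m).
It fails at once if another thing on the table is shifted more than 40 mm (distance of any of bundle, quill_a, quill_b, brush, wrench, jar, bowl from where it was at the start of the episode above 0.04 m).
It fails at once if the jar or the bowl is tipped over (angle between any of jar, bowl's own z axis and vertical above 0.7 rad).
It also fails if it takes over 61 s, if anything falls off the work surface, if the arm or the gripper's body presses on something with over 40 N, if the wrist force passes 120 N, or if a joint passes its speed limit or range.

ROBOT

A 7-joint arm with a two-finger parallel gripper is mounted at the origin on the work surface. World frame = base frame: x ahead of the robot, y to its left, z up, the work surface at z = 0. Lengths are in m, angles in rad, forces in N, time in s.
With the tool pointing down it reaches from about 0.425 to 0.875 m from the base axis. Payload 4.7 kg.
Tool frame: the origin (TCP) lies midway between the tips of the shut fingers; the grasp point (between the pads) lies 19 mm behind it; z points along the fingers, y is the direction in which the jaws open and shut (so a half turn about z gives the same grasp; the last joint's range is limited). The gripper opens to 87 mm and grips with 3 to 60 N. Pads are 19 mm wide; open, the fingers measure 117 mm over their backs; the gripper's body (75 mm by 190 mm) begins 51 mm behind the grasp point.
Start: joints at [-1.267, 0.321, -0.07, 1.45, 0.023, 1.371, -0.057], TCP at [0.186, 0.623, 0.223] pointing down, gripper open.
Joint ranges: [-2.86, 2.86], [-0.3, 2.09], [-1.38, 1.24], [0.06, 2.45], [-1.56, 4.7], [0.09, 2.05], [-2.69, 2.69]. Speed limits (rad/s): [2.57, 2.57, 3.14, 3.14, 3.14, 3.14, 3.14].

INTERFACE

Orientations are given as a rotation vector (axis times angle).
In Python, from bench import * gives the robot as it stands.
- The arm moves only by the tool move_arm, never from a script. Its arguments are lists of equal length, an entry for each row: "jaw": the closure in counts, from 0 (fully open) to 255 (shut); "slide": the shift along the tool's x, y, z in cm, a list of three; "dr": the turn, a rotation vector about the tool's x, y, z in degrees, a list of three. A call has 1 to 5 rows; each row shifts and turns the commanded pose from where the row before left it, along the tool's axes as they then stand; what a row does not reach is not made up. A row lasts 1/10 s, in which the tool goes at most 50 mm and 8.59 degrees, less where a joint would pass 70% of its speed; a pose out of reach is approached as far as the arm can. A call with a gripper value outside its range is refused whole. The fingers move at their own pace and stop on an object; "force" is the grip in N (left out, the last holds). Time passes only in rows, so rows that do not move let the fingers close. It gives the time, the measured TCP pose, the force and the opening at its end, in the units of the state.
- get_state(): the state, without advancing time (a new reading comes with each control period).
- get_image(name): name is "scene" or "top" or "wrist"; returns (picture, depth): 420x560x3 uint8, red, green, blue; 420x560 float32, m along the optical axis (not along the pixel's ray), 0 where there is no reading.
- camera_params(name): a dict with "K" (3x3 intrinsics, pixels), "k1" (the pictures are not rectified: a ray, as slopes to the right and down, at radius r is drawn at 1 + k1 r^2 times it, then the intrinsics apply), "extrinsics" (4x4, takes a point from camera to world coordinates); the wrist camera has in their place "tool_from_camera" (4x4, takes a point from camera to tool coordinates, whose origin is the TCP and whose axes are the flange's). Camera axes: x right, y up, looking along -z (the intrinsics and any distortion apply to the point x, -y, -z); pixel columns grow to the right and rows downward; lengths in m; the calibration is good to about 2 mm. A picture is of the moment at which its call begins: read the wrist's pose just before it. camera_params takes no time and is no camera call.
- close_job(): hands the job in, once; it reports no verdict.
Trained networks look in the newest picture that a camera, given by its name, has taken for a name from the list of things; names that differ only in an ending like _2 or _b are one class to them, and where a whole thing is asked for, a point or a joint stands for the part that bears it (a point fixed in the world has none). Each returns a list of dicts, best first, with "score" (0 to 1); they miss things now and then, are a little off and sometimes report something else, mostly with a low value. They report only what shows in the picture. A call takes as long as a camera call.
- regions_of(camera, query): "mask" (420x560 bool, what is visible of it) and "xy" ([column, row] in pixels, amid what is visible of it).
The state is a dict: "time": time; "joint_positions": joint angles; "qd": joint speeds; "joint_torque": joint torques, N m; "position": TCP position; "tool_rot": TCP orientation; "ft_force": force on the tool from outside, world axes, zero at the start; "torque": the same for the moment, N m; "grip_width": opening from 0.0 (shut) to 1.0 (fully open).
Only numpy, scipy, OpenCV 4.12 (cv2) and the standard library are available. Lean on these libraries where they do the work, as an engineer would, in place of code of your own. Each camera call takes 0.05 s, during which the arm holds its last target.

## Working session

There is one attempt and no reset: what is moved stays moved. The work goes in short steps, Python scripts to look and compute and a tool call to move; the robot and the scene stay as the last step left them, time stands still between calls to the robot, and variables do not carry over. Pictures are saved under pics/ and viewed, and the job is handed in when it is done.

Besides the shell and the picture viewer there is one more tool, called after "Call:" by a JSON object that holds its "op" and its "data". move_arm: Moves the arm, as the interface text tells. Its arguments: {"type":"object","properties":{"jaw":{"type":"array","items":{"type":"number"}},"slide":{"type":"array","items":{"type":"array","items":{"type":"number"}}},"dr":{"type":"array","items":{"type":"array","items":{"type":"number"}}},"force":{"type":"number"}},"required":["jaw","slide","dr"]}

```bash
ls; mkdir -p pics; python3 - <<'E'
from bench import *
import cv2, numpy as np
s=get_state()
for k,v in s.items(): print(k,np.round(v,4))
for n in ["scene","top"]:
    im,d=get_image(n)
    cv2.imwrite(f"pics/{n}0.png",im[:,:,::-1]); np.save(f"{n}_d.npy",d)
for n in ["scene","top","wrist"]: print(n,camera_params(n))
E
```

```text
pics
time 0.0
joint_positions [-1.2669  0.3218 -0.0701  1.4517  0.0226  1.3708 -0.0569]
qd [-0.0002 -0.0007 -0.0004 -0.0018  0.0005 -0.0024  0.0003]
joint_torque [ 2.00000e-04 -4.91299e+01 -4.03700e-01 -3.12526e+01 -6.39000e-02
  4.39000e-02  2.00000e-04]
position [0.1856 0.6224 0.2215]
tool_rot [-4.5360e-01 -3.1085e+00  3.0000e-03]
ft_force [0.8442 0.7623 0.5355]
torque [ 0.0064 -0.0241 -0.004 ]
grip_width 1.0036
scene {'K': array([[468.02855908,   0.        , 279.45993745],
       [  0.        , 468.02855908, 205.14719582],
       [  0.        ,   0.        ,   1.        ]]), 'k1': -0.037158300218980575, 'extrinsics': array([[ 0.47268242, -0.78436764,  0.40166993,  0.9463434 ],
       [ 0.88120535,  0.41711092, -0.2224761 , -0.29164565],
       [ 0.00696214,  0.45911423,  0.88834996,  1.0946755 ],
       [ 0.        ,  0.        ,  0.        ,  1.        ]])}
top {'K': array([[405.62845517,   0.        , 276.29097045],
       [  0.        , 405.62845517, 205.44322077],
       [  0.        ,   0.        ,   1.        ]]), 'k1': 0.02257997972191422, 'extrinsics': array([[-0.06014864,  0.97623811, -0.2081857 ,  0.31388146],
       [-0.99817651, -0.05776379,  0.01752161, -0.05757709],
       [ 0.00507967,  0.20885998,  0.97793236,  1.21418628],
       [ 0.        ,  0.        ,  0.        ,  1.        ]])}
wrist {'K': array([[341.7904549 ,   0.        , 282.47938405],
       [  0.        , 341.7904549 , 212.86244021],
       [  0.        ,   0.        ,   1.        ]]), 'k1': -0.02481238289002579, 'tool_from_camera': array([[-5.16127993e-04,  9.67779901e-01,  2.51797134e-01,
         6.80282862e-02],
       [ 9.99998636e-01,  8.94521448e-04, -1.38831044e-03,
        -2.88170751e-04],
       [-1.56881688e-03,  2.51796074e-01, -9.67779043e-01,
        -1.62186779e-01],
       [ 0.00000000e+00,  0.00000000e+00,  0.00000000e+00,
         1.00000000e+00]])}
```

View pics/scene0.png

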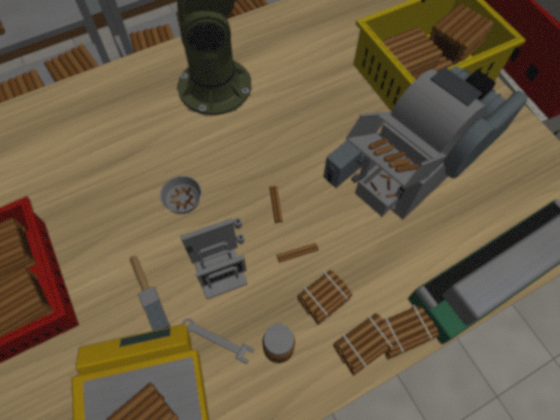

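View pics/top0.png

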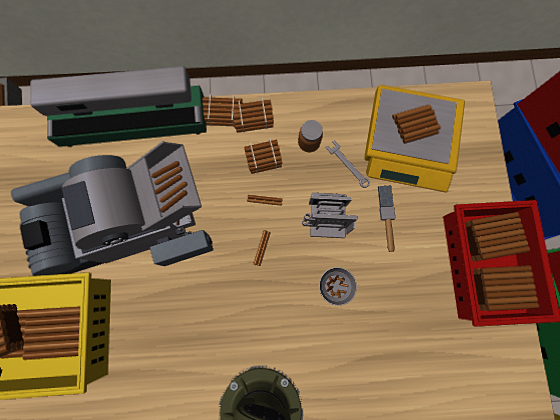

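```bash
cat > h.py <<'E'
from bench import *
import numpy as np, cv2
from scipy.spatial.transform import Rotation as R
def camT(n,st=None):
    p=camera_params(n)
    if n=="wrist":
        T=np.eye(4);T[:3,:3]=R.from_rotvec(st["tool_rot"]).as_matrix();T[:3,3]=st["position"]
        return p["K"],p["k1"],T@p["tool_from_camera"]
    return p["K"],p["k1"],p["extrinsics"]
def cloud(n,d,st=None):
    K,k1,T=camT(n,st)
    v,u=np.mgrid[0:420,0:560].astype(float)
    xd=(u-K[0,2])/K[0,0]; yd=(v-K[1,2])/K[1,1]
    x,y=xd.copy(),yd.copy()
    for _ in range(10):
        f=1+k1*(x*x+y*y); x=xd/f;y=yd/f
    P=np.stack([x*d,-y*d,-d],-1)
    W=P@T[:3,:3].T+T[:3,3]; W[d<=0]=np.nan
    return W
def proj(n,P,st=None):
    K,k1,T=camT(n,st)
    P=np.atleast_2d(P); c=(P-T[:3,3])@T[:3,:3]
    x=c[:,0]/-c[:,2]; y=-c[:,1]/-c[:,2]; f=1+k1*(x*x+y*y)
    return np.stack([K[0,0]*x*f+K[0,2],K[1,1]*y*f+K[1,2],-c[:,2]],-1)
E
python3 - <<'E'
from h import *
for n in ["scene","top"]:
    W=cloud(n,np.load(f"{n}_d.npy"))
    print(n,proj(n,[[0.186,0.623,0.223],[0,0,0],[0.186,0.623,0]]))
    for q in ["mill","leaf_mid","rack","sieve_mid","pan_front","control_box","chute_lip","socket_low","socket_high","pintle_low","pintle_high","leaf_flange","bundle","quill_a","brush","wrench","jar","bowl"]:
        try: r=regions_of(n,q)
        except Exception as e: print(q,e); continue
        for o in r[:2]:
            m=o["mask"]; w=W[m]
            if len(w)==0: print(q,o["score"],o["xy"],"empty");continue
            print(q,round(o["score"],2),np.round(o["xy"]),m.sum(),"med",np.round(np.nanmedian(w,0),3),"min",np.round(np.nanpercentile(w,2,axis=0),3),"max",np.round(np.nanpercentile(w,98,axis=0),3))
print(get_state()["time"])
E
```

```text
scene [[438.21419743  -3.04301355   1.28324677]
 [214.30704583  86.20845445   1.41745681]
 [417.16781305  56.03667737   1.48134881]]
mill 0.95 [420. 139.] 16682 med [0.564 0.266 0.27 ] min [0.449 0.118 0.028] max [0.657 0.532 0.339]
mill 0.37 [212. 237.] 1646 med [ 0.506 -0.22   0.113] min [ 0.492 -0.285  0.014] max [ 0.517 -0.152  0.163]
leaf_mid 0.92 [213. 242.] 1507 med [ 0.506 -0.221  0.119] min [ 0.495 -0.284  0.025] max [ 0.516 -0.153  0.163]
rack 0.88 [220. 270.] 1274 med [ 0.573 -0.235  0.014] min [ 0.507 -0.286  0.007] max [ 0.601 -0.186  0.087]
sieve_mid 0.91 [224. 269.] 562 med [ 0.57  -0.233  0.084] min [ 0.559 -0.287  0.021] max [ 0.578 -0.18   0.099]
pan_front 0.63 [379. 192.] 1408 med [0.554 0.214 0.038] min [0.505 0.166 0.024] max [0.613 0.274 0.09 ]
control_box 0.92 [425. 139.] 16797 med [0.564 0.267 0.27 ] min [0.443 0.118 0.027] max [0.657 0.535 0.339]
chute_lip 0.94 [421. 140.] 16499 med [0.564 0.266 0.271] min [0.451 0.118 0.029] max [0.657 0.532 0.339]
chute_lip 0.22 [209. 239.] 1561 med [ 0.506 -0.222  0.118] min [ 0.493 -0.285  0.019] max [ 0.516 -0.152  0.164
[... 3774 characters left out ...]
9] min [ 0.397 -0.05  -0.003] max [ 0.494 -0.003  0.015]
quill_a 0.62 [261. 202.] 286 med [ 0.59  -0.04   0.009] min [ 0.575 -0.095 -0.002] max [0.609 0.007 0.014]
brush 0.84 [388. 208.] 741 med [ 0.534 -0.409  0.017] min [ 0.421 -0.43  -0.002] max [ 0.61  -0.391  0.023]
wrench 0.74 [114. 213.] 18420 med [0.521 0.307 0.268] min [0.411 0.123 0.037] max [0.653 0.538 0.339]
wrench 0.58 [350. 163.] 422 med [ 0.687 -0.311  0.006] min [ 0.618 -0.366 -0.002] max [ 0.761 -0.252  0.012]
jar 0.63 [311. 134.] 664 med [ 0.758 -0.191  0.096] min [ 0.737 -0.225 -0.   ] max [ 0.836 -0.16   0.103]
bowl 0.64 [338. 285.] 1105 med [ 0.32  -0.24   0.016] min [ 0.273 -0.285  0.   ] max [ 0.369 -0.189  0.043]
1.9
```

```bash
python3 - <<'E'
from h import *
W=np.concatenate([cloud(n,np.load(f"{n}_d.npy")).reshape(-1,3) for n in["scene","top"]])
W=W[~np.isnan(W[:,0])]
def img(sel,x0,x1,y0,y1,s,name):
    P=W[sel]; H=int((x1-x0)*s);Wd=int((y1-y0)*s)
    im=np.zeros((H,Wd,3),np.uint8)
    P=P[(P[:,0]>x0)&(P[:,0]<x1)&(P[:,1]>y0)&(P[:,1]<y1)]
    o=np.argsort(P[:,2]);P=P[o]
    z=np.clip(P[:,2]/.36*255,0,255).astype(np.uint8)
    c=cv2.applyColorMap(z[:,None],cv2.COLORMAP_JET)[:,0]
    r=((x1-P[:,0])*s).astype(int)-1; q=((y1-P[:,1])*s).astype(int)-1
    for i in range(len(P)): cv2.circle(im,(int(q[i]),int(r[i])),1,c[i].tolist(),-1)
    for k in np.arange(np.ceil(x0*20)/20,x1,.05): cv2.putText(im,f"{k:.2f}",(0,int((x1-k)*s)),0,.35,(255,255,255))
    for k in np.arange(np.ceil(y0*20)/20,y1,.05): cv2.putText(im,f"{k:.2f}",(int((y1-k)*s),10),0,.35,(255,255,255))
    cv2.imwrite(name,im)
img(W[:,2]>.015,.35,.7,.08,.45,1600,"pics/millmap.png")
img(W[:,2]>.005,.42,.65,-.33,-.1,2400,"pics/rackmap.png")
E
```

```text
(no output)
```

View pics/millmap.png

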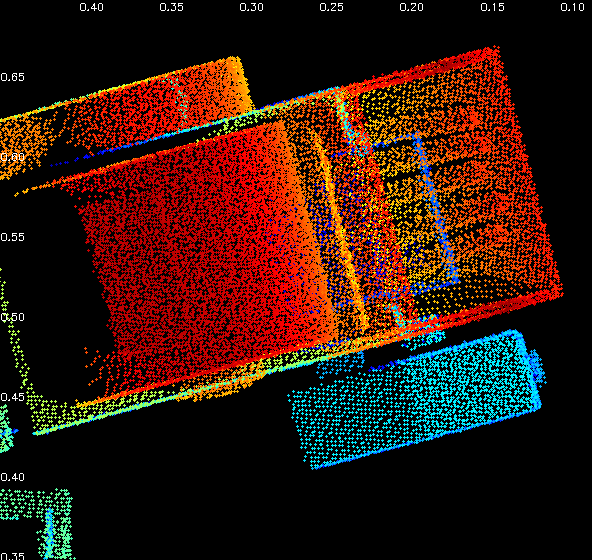

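View pics/rackmap.png

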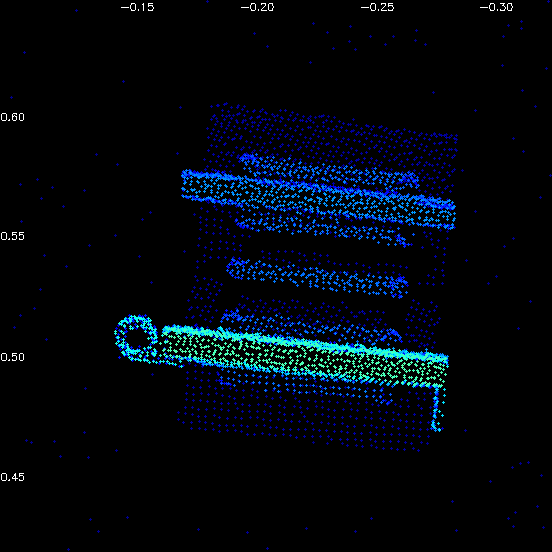

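```bash
python3 - <<'E'
from h import *
for ns in (["scene"],["top"],["scene","top"]):
    W=np.concatenate([cloud(n,np.load(f"{n}_d.npy")).reshape(-1,3) for n in ns])
    W=W[~np.isnan(W[:,0])]
    B=W[(abs(W[:,2]-.13)<.006)&(W[:,0]>.39)&(W[:,0]<.495)&(W[:,1]>.11)&(W[:,1]<.29)]
    # remove those not near
    print(ns,"boxz",np.median(B[:,2]))
    r=cv2.minAreaRect(B[:,:2].astype(np.float32)); print(r, np.round(cv2.boxPoints(r),4).tolist())
    C=W[(W[:,2]>.34)&(W[:,1]<.28)&(W[:,0]>.45)]
    r=cv2.minAreaRect(C[:,:2].astype(np.float32)); print("chute",len(C),r,np.round(cv2.boxPoints(r),4).tolist(),np.percentile(C[:,2],[5,50,95]))
    D=W[(W[:,2]>.155)&(W[:,2]<.17)&(W[:,1]<-.15)&(W[:,1]>-.3)&(W[:,0]>.47)&(W[:,0]<.53)]
    r=cv2.minAreaRect(D[:,:2].astype(np.float32)); print("door",len(D),r,np.percentile(D[:,2],[5,50,95]))
    S=W[(W[:,2]>.092)&(W[:,2]<.1)&(W[:,1]<-.15)&(W[:,1]>-.3)&(W[:,0]>.54)&(W[:,0]<.6)]
    r=cv2.minAreaRect(S[:,:2].astype(np.float32)); print("sieve",r)
    P=W[(W[:,2]>.07)&(W[:,2]<.092)&(W[:,1]<.25)&(W[:,1]>.14)&(W[:,0]>.51)&(W[:,0]<.63)]
    r=cv2.minAreaRect(P[:,:2].astype(np.float32)); print("pan",len(P),r,np.round(cv2.boxPoints(r),4).tolist(),np.percentile(P[:,2],[5,50,95]))
E
```

```text
['scene'] boxz 0.12936493970609025
((0.4611666202545166, 0.18910041451454163), (0.15073645114898682, 0.06667841970920563), 87.64044189453125) [[0.42480000853538513, 0.1151999980211258], [0.49140000343322754, 0.11240000277757645], [0.4975999891757965, 0.2630000114440918], [0.4309999942779541, 0.26579999923706055]]
chute 71 ((0.5820930600166321, 0.15907950699329376), (0.16147275269031525, 0.02525324374437332), 15.200448036193848) [[0.5008999705314636, 0.1500999927520752], [0.5074999928474426, 0.1256999969482422], [0.6632999777793884, 0.1680999994277954], [0.6567000150680542, 0.1923999935388565]] [0.34032205 0.3460534  0.35277326]
door 324 ((0.5009509325027466, -0.22688229382038116), (0.11925050616264343, 0.014050700701773167), 84.07032775878906) [0.15650362 0.16112509 0.16385602]
sieve ((0.5665611028671265, -0.23315288126468658), (0.11467672139406204, 0.012752450071275234), 82.70296478271484)
pan 312 ((0.5708639025688171, 0.19944827258586884), (0.12087870389223099, 0.06730324774980545), 3.086117744445801) [[0.5087000131607056, 0.2298000007867813], [0.5123000144958496, 0.162599995732307
[... 1879 characters left out ...]
8000011444092, 0.1662999987602234], [0.6567999720573425, 0.19210000336170197]] [0.34031645 0.34579955 0.3528393 ]
door 538 ((0.5009509325027466, -0.22688229382038116), (0.11925050616264343, 0.014050700701773167), 84.07032775878906) [0.15681863 0.16125813 0.16432279]
sieve ((0.566336989402771, -0.23312418162822723), (0.11467672139406204, 0.013204280287027359), 82.70296478271484)
pan 366 ((0.5708950161933899, 0.19887085258960724), (0.12087870389223099, 0.06845974922180176), 3.086117744445801) [[0.5087000131607056, 0.2298000007867813], [0.5123999714851379, 0.16140000522136688], [0.6330999732017517, 0.1678999960422516], [0.6294000148773193, 0.2363000065088272]] [0.07130545 0.0803532  0.09088666]
```

```bash
cat > fitmill.py <<'E'
from h import *
from scipy.optimize import least_squares
W0=cloud("scene",np.load("scene_d.npy")).reshape(-1,3);W1=cloud("top",np.load("top_d.npy")).reshape(-1,3)
def sdf(p,lo,hi):
    c=(lo+hi)/2;h=(hi-lo)/2;q=abs(p-c)-h
    return np.linalg.norm(np.maximum(q,0),axis=1)+np.minimum(q.max(1),0)
def fit(W):
    W=W[~np.isnan(W[:,0])&(W[:,2]>.02)&(W[:,2]<.36)&(W[:,0]>.38)&(W[:,0]<.7)&(W[:,1]>.08)&(W[:,1]<.45)]
    x=np.array([.56,.24,np.radians(104.5)])
    def loc(x,P):
        c,s=np.cos(x[2]),np.sin(x[2]);d=P[:,:2]-x[:2]
        return np.c_[d[:,0]*c+d[:,1]*s,-d[:,0]*s+d[:,1]*c,P[:,2]]
    lo,hi=np.array([-.07,.095,.03]),np.array([.08,.145,.13])
    for it in range(12):
        L=loc(x,W); tol=.02 if it<4 else .008
        s1=(abs(sdf(L,lo,hi))<tol)&(L[:,1]>.09)&(L[:,0]>-.085)&(L[:,0]<.09)
        s2=(abs(abs(L[:,1])-.08)<tol/2)&(L[:,2]>.24)&(L[:,0]<-.01)&(L[:,0]>-.1)
        f=lambda x: np.r_[sdf(loc(x,W[s1]),lo,hi),(abs(loc(x,W[s2])[:,1])-.08)]
        r=least_squares(f,x,loss="soft_l1",f_scale=.002); x=r.x
    L=loc(x,W)
    # chute lip: min x at high z
    C=L[(abs(L[:,1])<.06)&(L[:,2]>.295)&(L[:,2]<.312)]
    print("mill",np.round(x[:2],4),np.degrees(x[2]).round(2),s1.sum(),s2.sum(),"res",np.median(abs(r.fun)).round(5),"minx chute",np.percentile(C[:,0],[1,5]).round(4))
    F=L[(L[:,1]>-.03)&(L[:,1]<.045)&(L[:,2]>.075)&(L[:,2]<.095)&(L[:,0]<.02)]
    print("pan rim x",np.percentile(F[:,0],[2,10,30,50]).round(4),len(F))
    for (a,b,c) in ((-.014,.08,.063),(-.014,.08,.153)):
        N=L[np.linalg.norm(L-np.array([a,b,c]),axis=1)<.012]; print("pintle pts",len(N),np.median(N,0).round(4) if len(N) else "")
    return x
if __name__=="__main__":
    for W in (W0,W1,np.r_[W0,W1]): x=fit(W)
E
python3 fitmill.py
```

```text
mill [0.5663 0.2195] 105.99 1136 714 res 0.00156 minx chute [-0.1039 -0.1022]
pan rim x [-0.0446 -0.0435 -0.0422 -0.0416] 145
pintle pts 9 [-0.0143  0.0787  0.0577]
pintle pts 12 [-0.0154  0.0794  0.1468]
mill [0.5663 0.2127] 103.66 1399 734 res 0.00159 minx chute [-0.0987 -0.0964]
pan rim x [-0.0395 -0.0389 -0.0371 -0.0362] 14
pintle pts 4 [-0.0132  0.0788  0.0622]
pintle pts 10 [-0.0135  0.0797  0.1484]
mill [0.5664 0.2163] 104.75 2534 959 res 0.00096 minx chute [-0.1015 -0.0995]
pan rim x [-0.0419 -0.0407 -0.0394 -0.0385] 156
pintle pts 13 [-0.0148  0.0792  0.0585]
pintle pts 22 [-0.0147  0.0792  0.1472]
```

```bash
cat >> h.py <<'E'
MILL=np.array([.5664,.2163,np.radians(104.7)])
def mw(p,m=None):
    m=MILL if m is None else m
    c,s=np.cos(m[2]),np.sin(m[2]); return np.array([m[0]+c*p[0]-s*p[1],m[1]+s*p[0]+c*p[1],p[2]])
def wm(p,m=None):
    m=MILL if m is None else m
    c,s=np.cos(m[2]),np.sin(m[2]);d=np.asarray(p)[:2]-m[:2]; return np.array([c*d[0]+s*d[1],-s*d[0]+c*d[1],p[2]])
def leanR(az,lean):
    """tool z horizontally toward azimuth az (deg), tilted lean deg from down; tool x leans the same way"""
    a=np.radians(az);l=np.radians(lean);h=np.array([np.cos(a),np.sin(a),0]);u=np.array([0,0,1.])
    z=np.sin(l)*h-np.cos(l)*u; x=np.cos(l)*h+np.sin(l)*u; y=np.cross(z,x)
    return R.from_matrix(np.c_[x,y,z])
def cur():
    s=get_state(); return np.array(s["position"]),R.from_rotvec(s["tool_rot"]),s
def plan(wps,step=.045,ang=8.0,p=None,r=None):
    """wps: list of (pos,Rot or None,[n])"""
    if p is None: p,r,_=cur()
    out=[]
    for w in wps:
        tp=np.array(w[0]);tr=w[1] if w[1] is not None else r
        d=(r.inv()*tr).as_rotvec(degrees=True)
        n=w[2] if len(w)>2 else max(1,int(np.ceil(max(np.linalg.norm(tp-p)/step,np.linalg.norm(d)/ang))))
        for k in range(n):
            d=(r.inv()*tr).as_rotvec(degrees=True)/(n-k)
            s=r.inv().apply((tp-p)/(n-k))*100
            s=np.round(s,2);d=np.round(d,1)
            p=p+r.apply(s/100); r=r*R.from_rotvec(d,degrees=True); out.append((s.tolist(),d.tolist()))
    for i in range(0,len(out),5):
        c=out[i:i+5]; print("slide",[a for a,_ in c],"dr",[b for _,b in c])
    print("end",p.round(4),r.as_rotvec().round(3),len(out))
    return p,r
def rep():
    p,r,s=cur(); z=r.as_matrix()[:,2]; x=r.as_matrix()[:,0]
    print("t",round(s["time"],2),"pos",p.round(4),"mill",wm(p).round(4),"z",z.round(3),"x",x.round(3),"F",np.round(s["ft_force"],1),"w",round(s["grip_width"],3),"q",np.round(s["joint_positions"],2))
E
python3 - <<'E'
from h import *
Rp=leanR(104.7,40)
p0,r0,_=cur()
a=mw([-.17,.0075,.25]);b=mw([-.11,.0075,.055])
print(a,b,mw([0.004,.0075,.055]))
plan([([.21,.56,.46],None),([.42,.1,.45],leanR(104.7,5)),(a,leanR(104.7,30)),(b,Rp)],step=.042,ang=7.5)
E
```

```text
[0.60228434 0.0499613  0.25      ] [0.58705887 0.10799736 0.055     ] [0.55813046 0.21826589 0.055     ]
slide [[-0.69, -0.89, -3.96], [-0.69, -0.89, -3.96], [-0.68, -0.89, -3.96], [-0.69, -0.89, -3.95], [-0.68, -0.89, -3.96]] dr [[0.0, 0.0, 0.0], [0.0, 0.0, 0.0], [0.0, 0.0, 0.0], [0.0, 0.0, 0.0], [0.0, 0.0, 0.0]]
slide [[-0.69, -0.88, -3.95], [-2.56, -2.93, 0.08], [-2.78, -2.72, 0.05], [-2.99, -2.49, 0.02], [-3.17, -2.25, -0.01]] dr [[0.0, 0.0, 0.0], [-0.2, 0.4, 4.5], [-0.2, 0.3, 4.5], [-0.2, 0.4, 4.5], [-0.2, 0.3, 4.5]]
slide [[-3.34, -2.0, -0.03], [-3.49, -1.73, -0.06], [-3.61, -1.45, -0.08], [-3.71, -1.16, -0.11], [-3.79, -0.86, -0.14]] dr [[-0.2, 0.4, 4.5], [-0.2, 0.3, 4.5], [-0.2, 0.3, 4.5], [-0.2, 0.4, 4.5], [-0.2, 0.3, 4.5]]
slide [[-3.85, -0.57, -0.16], [-3.88, -0.26, -0.19], [-3.88, 0.05, -0.21], [-3.86, 0.36, -0.24], [-1.59, 2.34, 2.73]] dr [[-0.2, 0.4, 4.5], [-0.2, 0.3, 4.6], [-0.2, 0.4, 4.5], [-0.2, 0.3, 4.6], [0.0, 3.6, -0.0]]
slide [[-1.76, 2.34, 2.63], [-1.92, 2.34, 2.51], [-2.08, 2.33, 2.38], [-2.22, 2.34, 2.25], [-2.36, 2.33, 2.11]] dr [[0.0, 3.6, -0.0], [0.0, 3.6, -0.0], [0.0, 3.6, -0.0], [0.0, 3.5, -0.0], [0.0, 3.6, -0.0]]
slide [[-2.49, 2.34, 1.96], [-0.91, 0.0, 3.98], [-1.05, 0.0, 3.94], [-1.18, 0.01, 3.91], [-1.32, 0.0, 3.86]] dr [[0.1, 3.5, -0.0], [-0.0, 2.0, -0.0], [-0.0, 2.0, -0.0], [-0.0, 2.0, -0.0], [-0.0, 2.0, -0.0]]
slide [[-1.45, 0.01, 3.81]] dr [[-0.0, 2.0, -0.0]]
end [0.5871 0.108  0.055 ] [-1.547 -2.004 -0.561] 31
```

Call:
{"op": "move_arm", "data": {"jaw": [0,0,0,0,0], "slide": [[-0.7,-0.9,-4],[-0.7,-0.9,-4],[-0.7,-0.9,-4],[-0.7,-0.9,-4],[-0.7,-0.9,-4]], "dr": [[0,0,0],[0,0,0],[0,0,0],[0,0,0],[0,0,0]]}}

```text
time: 2.4
position: [0.2065, 0.5691, 0.4245]
tool_rot: [0.454, 3.108, 0.001]
ft_force: [0.4, 0.7, -0.2]
grip_width: 1.0
```

Call:
{"op": "move_arm", "data": {"jaw": [255,255,255,255,255], "slide": [[-0.7,-0.9,-4],[-2.6,-2.9,0],[-2.8,-2.7,0],[-3,-2.5,0],[-3.2,-2.3,0]], "dr": [[0,0,0],[0,0.3,4.5],[0,0.3,4.5],[0,0.3,4.5],[0,0.3,4.5]], "force": 20}}

```text
time: 2.9
position: [0.2765, 0.4157, 0.4619]
tool_rot: [-0.933, -2.978, -0.006]
ft_force: [1.0, -0.2, 0.9]
grip_width: 0.628
```

Call:
{"op": "move_arm", "data": {"jaw": [255,255,255,255,255], "slide": [[-3.3,-2,0],[-3.5,-1.7,-0.1],[-3.6,-1.5,-0.1],[-3.7,-1.2,-0.1],[-3.8,-0.9,-0.1]], "dr": [[0,0.3,4.5],[0,0.3,4.5],[0,0.3,4.5],[0,0.3,4.5],[0,0.3,4.5]]}}

```text
time: 3.4
position: [0.3561, 0.2381, 0.461]
tool_rot: [-1.484, -2.717, -0.012]
ft_force: [1.0, -0.3, 0.3]
grip_width: 0.174
```

```bash
python3 - <<'E'
from h import *
rep()
plan([([.42,.1,.45],leanR(104.7,5)),(mw([-.17,.0075,.25]),leanR(104.7,30)),(mw([-.11,.0075,.055]),leanR(104.7,40))],step=.042,ang=7.5)
E
```

```text
t 3.4 pos [0.3561 0.2381 0.461 ] mill [0.0745 0.1979 0.461 ] z [-0.036  0.029 -0.999] x [-0.54   0.841  0.044] F [ 1.  -0.3  0.3] w 0.174 q [-0.91 -0.16  0.25  1.49 -0.01  1.81 -0.1 ]
slide [[-3.78, -0.52, 0.12], [-3.81, -0.22, 0.07], [-3.81, 0.08, 0.03], [-3.8, 0.37, -0.02], [-1.6, 2.34, 2.73]] dr [[-0.5, 0.7, 4.5], [-0.5, 0.6, 4.5], [-0.5, 0.7, 4.5], [-0.5, 0.6, 4.4], [-0.0, 3.6, 0.0]]
slide [[-1.76, 2.34, 2.62], [-1.93, 2.34, 2.5], [-2.08, 2.34, 2.38], [-2.22, 2.34, 2.24], [-2.36, 2.34, 2.11]] dr [[-0.0, 3.6, 0.0], [-0.0, 3.6, 0.0], [-0.0, 3.6, 0.0], [-0.0, 3.5, 0.0], [-0.0, 3.6, 0.0]]
slide [[-2.48, 2.33, 1.95], [-0.91, -0.0, 3.98], [-1.05, -0.0, 3.94], [-1.19, -0.01, 3.91], [-1.32, -0.0, 3.86]] dr [[-0.1, 3.5, 0.0], [0.0, 2.0, 0.0], [0.0, 2.0, 0.0], [0.0, 2.0, 0.0], [0.0, 2.0, 0.0]]
slide [[-1.45, -0.01, 3.81]] dr [[0.0, 2.0, 0.0]]
end [0.587 0.108 0.055] [-1.546 -2.005 -0.564] 16
```

Call:
{"op": "move_arm", "data": {"jaw": [255,255,255,255,255], "slide": [[-3.8,-0.5,0.1],[-3.8,-0.2,0.1],[-3.8,0.1,0],[-3.8,0.4,0],[-1.6,2.3,2.7]], "dr": [[-0.5,0.7,4.5],[-0.5,0.6,4.5],[-0.5,0.7,4.5],[-0.5,0.6,4.4],[0,3.6,0]]}}

```text
time: 3.9
position: [0.4479, 0.0922, 0.4253]
tool_rot: [-1.845, -2.393, -0.149]
ft_force: [1.0, 0.0, 0.7]
grip_width: 0.005
```

Call:
{"op": "move_arm", "data": {"jaw": [255,255,255,255,255], "slide": [[-1.8,2.3,2.6],[-1.9,2.3,2.5],[-2.1,2.3,2.4],[-2.2,2.3,2.2],[-2.4,2.3,2.1]], "dr": [[0,3.6,0],[0,3.6,0],[0,3.6,0],[0,3.5,0],[0,3.6,0]]}}

```text
time: 4.4
position: [0.5763, 0.0584, 0.2785]
tool_rot: [-1.673, -2.179, -0.396]
ft_force: [-0.2, 1.1, -0.3]
grip_width: 0.004
```

```bash
python3 - <<'E'
from h import *
rep()
im,d=get_image("wrist"); cv2.imwrite("pics/w1.png",im[:,:,::-1]); np.save("w1_d.npy",d)
plan([(mw([-.17,.0075,.25]),leanR(104.7,30)),(mw([-.11,.0075,.055]),leanR(104.7,40))],step=.042,ang=7.5)
E
```

```text
t 4.4 pos [0.5763 0.0584 0.2785] mill [-0.1552  0.0305  0.2785] z [-0.115  0.433 -0.894] x [-0.231  0.864  0.448] F [-0.2  1.1 -0.3] w 0.004 q [-0.47  0.32  0.75  1.51 -0.61  1.65  0.57]
slide [[-1.67, 2.32, 1.04], [-0.91, 0.0, 3.98], [-1.05, 0.0, 3.94], [-1.18, 0.0, 3.9], [-1.32, 0.0, 3.86]] dr [[-0.6, 3.6, -0.5], [-0.0, 2.0, -0.0], [-0.0, 2.0, -0.0], [-0.0, 2.0, -0.0], [-0.0, 2.0, -0.0]]
slide [[-1.45, 0.01, 3.82]] dr [[-0.0, 2.0, -0.0]]
end [0.5871 0.108  0.055 ] [-1.547 -2.004 -0.562] 6
```

View pics/w1.png

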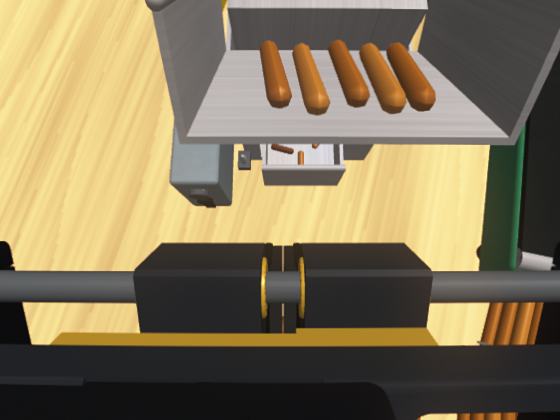

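Call:
{"op": "move_arm", "data": {"jaw": [255,255,255,255,255], "slide": [[-1.7,2.3,1],[-0.9,0,4],[-1.1,0,3.9],[-1.2,0,3.9],[-1.3,0,3.9]], "dr": [[-0.6,3.6,-0.5],[0,2,0],[0,2,0],[0,2,0],[0,2,0]]}}

```text
time: 4.95
position: [0.5894, 0.1012, 0.1049]
tool_rot: [-1.557, -2.041, -0.552]
ft_force: [0.9, -0.5, -0.1]
grip_width: 0.005
```

```bash
cat > fitw.py <<'E'
from h import *
def look(tag):
    st=get_state(); im,d=get_image("wrist"); cv2.imwrite(f"pics/{tag}.png",im[:,:,::-1]); np.save(f"{tag}_d.npy",d)
    W=cloud("wrist",d,st).reshape(-1,3); return W[~np.isnan(W[:,0])],im,d,st
E
python3 - <<'E'
from fitw import *
rep()
W,im,d,st=look("w2")
L=np.array([wm(p) for p in W])
F=L[(L[:,1]>-.03)&(L[:,1]<.045)&(L[:,2]>.05)&(L[:,2]<.085)&(L[:,0]<.02)&(L[:,0]>-.08)]
print("pan",len(F),np.percentile(F[:,0],[2,10,50]))
for c in (.045,.135):
    N=L[(np.hypot(L[:,0]+.014,L[:,1]-.08)<.012)&(L[:,2]>c+.003)&(L[:,2]<c+.022)]
    print(len(N),N.mean(0) if len(N) else "",N.max(0) if len(N) else "")
plan([(mw([-.095,.0075,.055]),leanR(104.7,40)),(mw([-.006,.0075,.055]),leanR(104.7,40))],step=.02)
E
```

```text
t 4.95 pos [0.5894 0.1012 0.1049] mill [-0.1172  0.007   0.1049] z [-0.151  0.598 -0.787] x [-0.212  0.758  0.617] F [ 0.9 -0.5 -0.1] w 0.005 q [-0.35  0.56  0.64  1.66 -0.89  1.51  0.83]
pan 2650 [-0.03942481 -0.03915595 -0.03868936]
154 [-0.01497699  0.07861401  0.05665979] [-0.01084345  0.0828176   0.06409852]
424 [-0.0149623   0.07844784  0.14601589] [-0.0096287   0.08331274  0.15466975]
slide [[-0.36, 0.12, 1.5], [-0.38, 0.12, 1.5], [-0.39, 0.13, 1.5], [1.36, -0.0, 1.14], [1.37, -0.0, 1.14]] dr [[-0.1, 0.6, 0.1], [-0.1, 0.6, 0.1], [-0.1, 0.5, 0.2], [0.0, 0.0, -0.0], [0.0, 0.0, -0.0]]
slide [[1.36, -0.0, 1.14], [1.37, -0.0, 1.15], [1.36, -0.01, 1.14]] dr [[0.0, 0.0, -0.0], [0.0, 0.0, -0.0], [0.0, 0.0, -0.0]]
end [0.5607 0.2086 0.055 ] [-1.548 -2.004 -0.563] 8
```

View pics/w2.png

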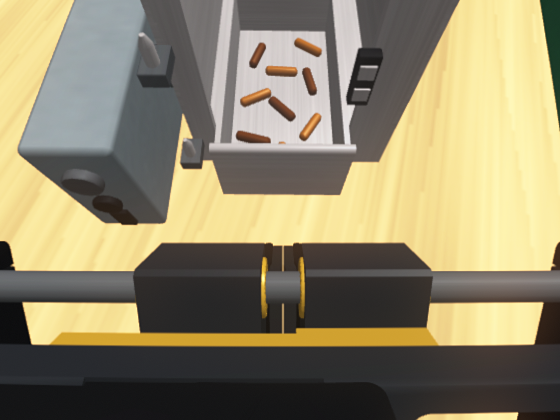

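```bash
python3 - <<'E'
from h import *
from scipy.optimize import least_squares
# re-use saved picture; pose from state (unchanged apart from holding)
st=get_state(); d=np.load("w2_d.npy")
W=cloud("wrist",d,st).reshape(-1,3);W=W[~np.isnan(W[:,0])]
L=np.array([wm(p) for p in W])
for c in (.045,.135):
    s=(np.hypot(L[:,0]+.014,L[:,1]-.079)<.008)&(L[:,2]>c+.003)&(L[:,2]<c+.0115)
    N=L[s]
    r=least_squares(lambda x:np.hypot(N[:,0]-x[0],N[:,1]-x[1])-.004,[-.013,.079],loss="soft_l1",f_scale=.0005)
    print(c,len(N),r.x.round(4),np.median(abs(r.fun)).round(5),"world",mw([*r.x,c]).round(4))
    B=L[(np.hypot(L[:,0]+.014,L[:,1]-.079)<.016)&(L[:,2]<c+.003)&(L[:,2]>c-.004)]; print(" bracket z",np.percentile(B[:,2],[10,50,90]).round(4))
    T=L[(np.hypot(L[:,0]+.014,L[:,1]-.079)<.008)]; print(" top",T[T[:,2]<c+.03][:,2].max())
# front face plane of the mill and yaw: points on front around z 165-200, |y|<.08
F=L[(abs(L[:,0])<.01)&(L[:,2]>.03)&(L[:,2]<.2)&((L[:,1]<-.05)|(L[:,1]>.063))&(abs(L[:,1])<.078)]
print(len(F)); A=np.polyfit(F[:,1],F[:,0],1); print("front x=a*y+b",A,np.median(F[:,0]))
# control box front face x=-70
F=L[(L[:,1]>.098)&(L[:,1]<.142)&(L[:,2]>.04)&(L[:,2]<.12)&(L[:,0]<-.06)]
print("box front",len(F),np.median(F[:,0]) if len(F) else "",np.polyfit(F[:,1],F[:,0],1))
F=L[(L[:,0]>-.065)&(L[:,0]<.05)&(abs(L[:,2]-.13)<.004)&(L[:,1]>.08)&(L[:,1]<.16)]
print("box top y",np.percentile(F[:,1],[1,99]),np.median(F[:,2]))
E
```

```text
0.045 88 [-0.0151  0.0816] 0.00106 world [0.4913 0.1809 0.045 ]
 bracket z [0.0421 0.0447 0.0473]
 top 0.05741648233706059
0.135 227 [-0.0151  0.0799] 0.00101 world [0.4929 0.1814 0.135 ]
 bracket z [0.1316 0.1345 0.1373]
 top 0.1479780845250655
9910
front x=a*y+b [-0.00690198  0.0041894 ] 0.004409604821982892
box front 4887 -0.0662314218311884 [-0.11362944 -0.05401933]
box top y [0.08004361 0.09118734] 0.12869733280865533
```

Call:
{"op": "move_arm", "data": {"jaw": [255,255,255,255,255], "slide": [[-0.4,0.1,1.5],[-0.4,0.1,1.5],[-0.4,0.1,1.5],[1.4,0,1.1],[1.4,0,1.1]], "dr": [[0,0.6,0],[0,0.6,0],[0,0.5,0],[0,0,0],[0,0,0]]}}

```text
time: 5.5
position: [0.5788, 0.1554, 0.0653]
tool_rot: [-1.54, -2.019, -0.571]
ft_force: [-0.6, 0.2, -0.2]
grip_width: 0.004
```

```bash
python3 - <<'E'
from h import *
rep()
plan([(mw([-.006,.0075,.055]),leanR(104.7,40))],step=.015)
E
```

```text
t 5.5 pos [0.5788 0.1554 0.0653] mill [-0.062   0.0035  0.0653] z [-0.157  0.62  -0.769] x [-0.208  0.74   0.64 ] F [-0.6  0.2 -0.2] w 0.004 q [-0.39  0.58  0.6   1.72 -0.95  1.43  0.84]
slide [[0.91, -0.1, 1.09], [0.91, -0.09, 1.09], [0.91, -0.1, 1.1], [0.91, -0.1, 1.1]] dr [[0.1, 0.1, 0.2], [0.1, 0.0, 0.2], [0.1, 0.1, 0.2], [0.0, 0.0, 0.1]]
end [0.5607 0.2086 0.055 ] [-1.546 -2.005 -0.563] 4
```

Call:
{"op": "move_arm", "data": {"jaw": [255,255,255,255,255], "slide": [[0.9,-0.1,1.1],[0.9,-0.1,1.1],[0.9,-0.1,1.1],[0.9,-0.1,1.1],[0,0,0]], "dr": [[0,0,0],[0,0,0],[0,0,0],[0,0,0],[0,0,0]]}}

```text
time: 6.0
position: [0.5624, 0.204, 0.055]
tool_rot: [-1.544, -2.024, -0.572]
ft_force: [4.2, -9.9, 7.1]
grip_width: 0.001
```

```bash
python3 - <<'E'
from fitw import *
rep()
W,im,d,st=look("w3")
E
```

```text
t 6.0 pos [0.5624 0.204  0.055 ] mill [-0.0109  0.007   0.055 ] z [-0.152  0.617 -0.772] x [-0.21   0.743  0.635] F [ 4.2 -9.9  7.1] w 0.001 q [-0.47  0.55  0.58  1.78 -0.97  1.35  0.81]
```

View pics/w3.png

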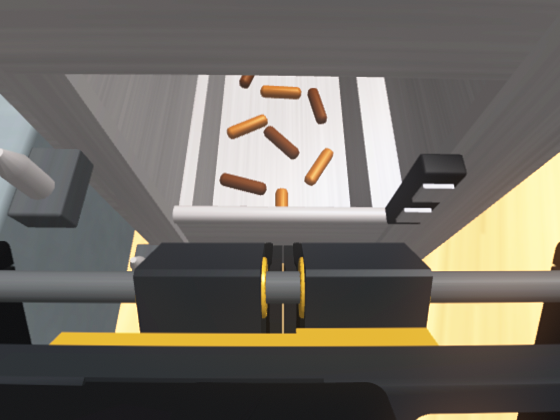

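Call:
{"op": "move_arm", "data": {"jaw": [255,255,255], "slide": [[0.4,0,0.3],[0.4,0,0.3],[0,0,0]], "dr": [[0,0,0],[0,0,0],[0,0,0]]}}

```text
time: 6.35
position: [0.5625, 0.2054, 0.0555]
tool_rot: [-1.554, -2.029, -0.569]
ft_force: [7.5, -29.6, 15.1]
grip_width: 0.005
```

```bash
python3 - <<'E'
from fitw import *
rep()
W,im,d,st=look("w4")
E
```

```text
t 6.35 pos [0.5625 0.2054 0.0555] mill [-0.0095  0.0066  0.0555] z [-0.146  0.611 -0.778] x [-0.209  0.75   0.628] F [  7.5 -29.6  15.1] w 0.005 q [-0.48  0.54  0.58  1.79 -0.97  1.34  0.8 ]
```

View pics/w4.png

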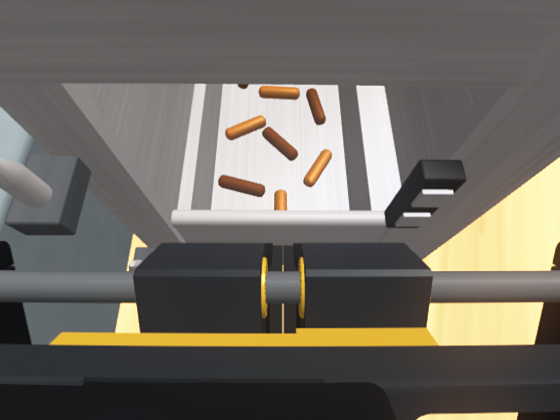

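```bash
python3 - <<'E'
from h import *
plan([(mw([-.11,.04,.12]),leanR(104.7,40))],step=.03)
E
```

```text
slide [[-0.74, -0.65, -2.28], [-0.74, -0.65, -2.27], [-0.73, -0.65, -2.28], [-0.73, -0.66, -2.28], [-0.72, -0.67, -2.28]] dr [[0.2, 0.2, 0.1], [0.1, 0.2, 0.1], [0.2, 0.2, 0.2], [0.1, 0.2, 0.1], [0.2, 0.3, 0.2]]
end [0.5556 0.0997 0.12  ] [-1.547 -2.003 -0.562] 5
```

Call:
{"op": "move_arm", "data": {"jaw": [255,255,255,255,255], "slide": [[-1.4,-0.6,-2.6],[-0.9,-0.6,-2.5],[-0.7,-0.6,-2.3],[-0.7,-0.7,-2.3],[-0.7,-0.7,-2.3]], "dr": [[0,0,0],[0,0,0],[0,0,0],[0,0,0],[0,0,0]]}}

```text
time: 6.9
position: [0.5541, 0.1018, 0.1181]
tool_rot: [-1.538, -2.018, -0.57]
ft_force: [0.4, 0.2, -0.3]
grip_width: 0.006
```

```bash
python3 - <<'E'
from fitw import *
rep()
W,im,d,st=look("w5"); np.savez("w5_st.npz",p=st["position"],r=st["tool_rot"])
im2=cv2.resize(im,None,fx=1,fy=1)
cv2.imwrite("pics/w5c.png",cv2.resize(im[0:230,20:300],None,fx=2.8,fy=2.5,interpolation=cv2.INTER_CUBIC)[:,:,::-1])
for z in (.045,.063,.135,.153): print(z,proj("wrist",mw([-.014,.08,z]),st))
print(proj("wrist",mw([-.008,-.042,.115]),st))
L=np.array([wm(p) for p in W])
F=L[(L[:,1]>-.03)&(L[:,1]<.045)&(L[:,2]>.05)&(L[:,2]<.085)&(L[:,0]<.03)&(L[:,0]>-.08)]
print("pan",len(F),np.percentile(F[:,0],[2,10,50,90]))
F=L[(abs(L[:,0])<.01)&(L[:,2]>.03)&(L[:,2]<.2)&((L[:,1]<-.05)|(L[:,1]>.063))&(abs(L[:,1])<.078)]
print("front",np.median(F[:,0]))
E
```

```text
t 6.9 pos [0.5541 0.1018 0.1181] mill [-0.1076  0.041   0.1181] z [-0.159  0.62  -0.768] x [-0.208  0.74   0.64 ] F [ 0.4  0.2 -0.3] w 0.006 q [-0.36  0.49  0.65  1.73 -0.87  1.52  0.85]
0.045 [[234.09274274 178.07372935   0.2803319 ]]
0.063 [[231.38887366 166.00024844   0.26405693]]
0.135 [[2.16258149e+02 9.82152568e+01 1.98957051e-01]]
0.153 [[2.10847795e+02 7.38831463e+01 1.82682082e-01]]
[[4.10606271e+02 1.16525252e+02 2.20484902e-01]]
pan 2467 [-0.00215212 -0.001769   -0.0011378  -0.0005835 ]
front 0.00158400754625127
```

View pics/w5c.png

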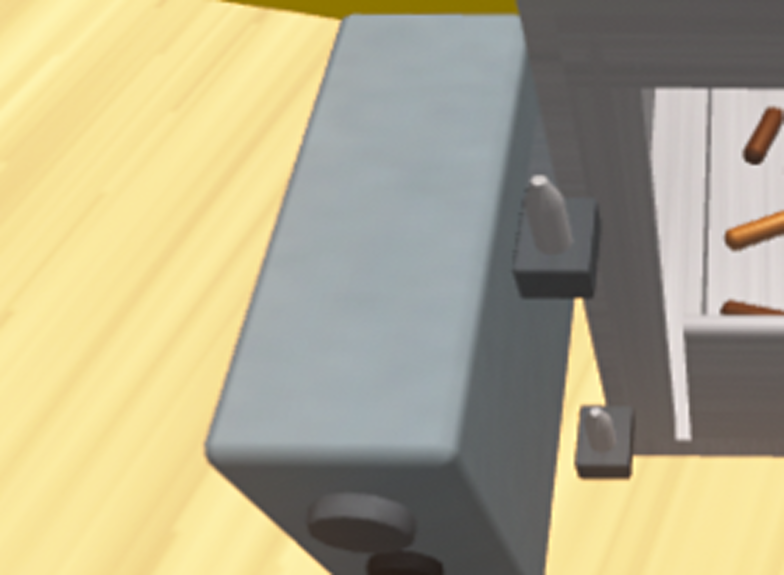

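```bash
cat >> h.py <<'E'
def ray(n,uv,st=None):
    K,k1,T=camT(n,st); xd=(uv[0]-K[0,2])/K[0,0];yd=(uv[1]-K[1,2])/K[1,1];x,y=xd,yd
    for _ in range(10):
        f=1+k1*(x*x+y*y);x=xd/f;y=yd/f
    return T[:3,3],T[:3,:3]@np.array([x,-y,-1])
def atz(n,uv,z,st=None):
    o,d=ray(n,uv,st); return o+d*(z-o[2])/d[2]
E
python3 - <<'E'
from h import *
f=np.load("w5_st.npz"); st=dict(position=f["p"],tool_rot=f["r"])
im=cv2.imread("pics/w5.png")
cv2.imwrite("pics/w5z.png",np.hstack([cv2.resize(im[60:120,190:250],(480,480),interpolation=cv2.INTER_CUBIC),cv2.resize(im[150:200,215:250],(320,457),interpolation=cv2.INTER_CUBIC) if False else cv2.resize(im[150:190,215:245],(320,480),interpolation=cv2.INTER_CUBIC)]))
for uv,z in (((212.9,72),.153),((233.2,164.4),.063)):
    w=atz("wrist",uv,z,st); print(w.round(4),wm(w).round(4))
W=cloud("wrist",np.load("w5_d.npy"),st)
Lm=np.apply_along_axis(wm,2,W)
L=Lm.reshape(-1,3);L=L[~np.isnan(L[:,0])]
for lab,c in (("left jamb low",(L[:,1]>.063)&(L[:,1]<.078)&(L[:,2]>.03)&(L[:,2]<.12)),("right jamb",(L[:,1]<-.05)&(L[:,1]>-.078)&(L[:,2]>.03)&(L[:,2]<.2)),("top",(abs(L[:,1])<.07)&(L[:,2]>.17)&(L[:,2]<.2)),("pan wall",(L[:,1]>-.03)&(L[:,1]<.045)&(L[:,2]>.04)&(L[:,2]<.082)&(L[:,0]<.03)),("below opening",(abs(L[:,1])<.05)&(L[:,2]>.005)&(L[:,2]<.024))):
    F=L[c&(abs(L[:,0])<.04)]; print(lab,len(F),np.percentile(F[:,0],[5,25,50,75,95]).round(4) if len(F) else "")
E
```

```text
[0.4931 0.1841 0.153 ] [-0.0126  0.079   0.153 ]
[0.4934 0.1842 0.063 ] [-0.0125  0.0787  0.063 ]
left jamb low 1601 [-0.0181  0.0007  0.0013  0.0018  0.0023]
right jamb 7553 [0.0008 0.0013 0.0017 0.0021 0.0026]
top 8177 [0.0005 0.0011 0.0015 0.0019 0.0025]
pan wall 2893 [-0.0018 -0.0014 -0.0011 -0.0008 -0.0004]
below opening 560 [0.0014 0.0019 0.0021 0.0024 0.0027]
```

View pics/w5z.png

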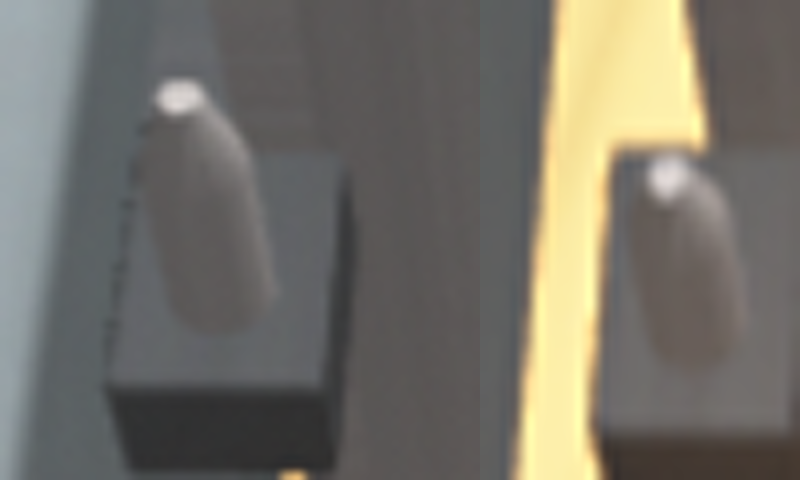

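View pics/w5.png

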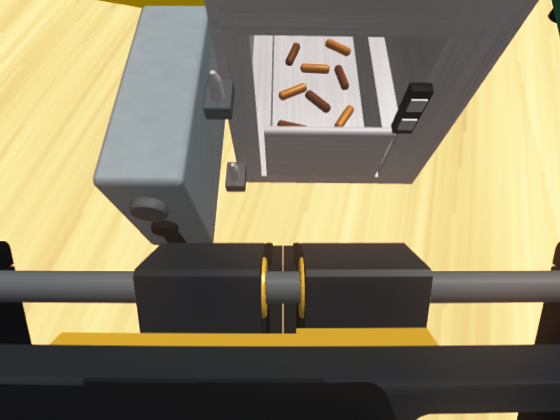

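```bash
python3 - <<'E'
from h import *
Rp=leanR(104.7,50)
plan([(mw([-.075,-.02,.07]),Rp),(mw([-.03,-.02,.05]),Rp,2),(mw([.002,-.02,.05]),Rp,3)],step=.02)
E
```

```text
slide [[-0.07, 1.21, 1.26], [-0.11, 1.21, 1.26], [-0.16, 1.21, 1.25], [-0.2, 1.21, 1.24], [-0.24, 1.22, 1.22]] dr [[0.1, 2.1, 0.1], [0.1, 2.1, 0.1], [0.1, 2.1, 0.1], [0.1, 2.0, 0.2], [0.0, 2.1, 0.1]]
slide [[0.68, -0.0, 2.37], [0.68, -0.01, 2.37], [0.69, 0.0, 0.82], [0.68, 0.0, 0.81], [0.69, 0.0, 0.82]] dr [[0.0, -0.0, 0.0], [0.0, -0.0, 0.0], [0.0, -0.0, 0.0], [0.0, -0.0, 0.0], [0.0, -0.0, 0.0]]
end [0.5852 0.2233 0.05  ] [-1.445 -1.873 -0.675] 10
```

Call:
{"op": "move_arm", "data": {"jaw": [255,255,255,255,255], "slide": [[-0.1,1.2,1.3],[-0.1,1.2,1.3],[-0.2,1.2,1.3],[-0.2,1.2,1.2],[-0.2,1.2,1.2]], "dr": [[0,2.1,0],[0,2.1,0],[0,2.1,0],[0,2,0],[0,2.1,0]]}}

```text
time: 7.45
position: [0.6033, 0.1557, 0.0668]
tool_rot: [-1.431, -1.88, -0.685]
ft_force: [-0.2, 0.5, 0.5]
grip_width: 0.004
```

Call:
{"op": "move_arm", "data": {"jaw": [255,255,255,255,255], "slide": [[0.7,0,2.4],[0.7,0,2.4],[0.7,0,0.8],[0.7,0,0.8],[0,0,0]], "dr": [[0,0,0],[0,0,0],[0,0,0],[0,0,0],[0,0,0]]}}

```text
time: 7.95
position: [0.5859, 0.2198, 0.0486]
tool_rot: [-1.432, -1.882, -0.684]
ft_force: [-0.6, -0.3, 0.3]
grip_width: 0.0
```

```bash
python3 - <<'E'
from h import *
rep()
plan([(mw([.002,-.02,.05]),leanR(104.7,50),3)],step=.02)
E
```

```text
t 7.95 pos [0.5859 0.2198 0.0486] mill [-0.0016 -0.0198  0.0486] z [-0.193  0.743 -0.641] x [-0.177  0.616  0.768] F [-0.6 -0.3  0.3] w 0.0 q [-0.34  0.69  0.51  1.68 -1.11  1.49  0.89]
slide [[0.11, 0.01, 0.06], [0.11, 0.01, 0.06], [0.11, 0.01, 0.07]] dr [[0.0, -0.1, 0.3], [0.1, -0.0, 0.3], [0.0, -0.1, 0.2]]
end [0.5853 0.2233 0.05  ] [-1.445 -1.874 -0.674] 3
```

Call:
{"op": "move_arm", "data": {"jaw": [255,255,255], "slide": [[0.3,0,0.3],[0.3,0,0.3],[0,0,0]], "dr": [[0,0,0],[0,0,0],[0,0,0]]}}

```text
time: 8.25
position: [0.5861, 0.2214, 0.0489]
tool_rot: [-1.442, -1.884, -0.684]
ft_force: [0.5, -9.1, 1.6]
grip_width: 0.006
```

```bash
python3 - <<'E'
from h import *
rep()
E
```

```text
t 8.25 pos [0.5861 0.2214 0.0489] mill [-0.0001 -0.0203  0.0489] z [-0.187  0.74  -0.646] x [-0.175  0.622  0.763] F [ 0.5 -9.1  1.6] w 0.006 q [-0.35  0.68  0.51  1.69 -1.11  1.48  0.89]
```

```bash
python3 - <<'E'
from h import *
plan([(mw([-.12,.02,.10]),leanR(104.7,40))],step=.03)
E
```

```text
slide [[-0.76, -0.8, -2.5], [-0.85, -0.8, -2.47], [-0.93, -0.8, -2.43], [-1.02, -0.8, -2.4], [-1.09, -0.81, -2.37]] dr [[0.1, -2.0, 0.1], [0.1, -1.9, 0.1], [0.1, -2.0, 0.1], [0.1, -1.9, 0.1], [0.1, -2.0, 0.2]]
end [0.5775 0.0952 0.1001] [-1.547 -2.005 -0.562] 5
```

Call:
{"op": "move_arm", "data": {"jaw": [255,255,255,255,255], "slide": [[-1.2,-0.8,-3],[-0.9,-0.8,-2.5],[-0.9,-0.8,-2.4],[-1,-0.8,-2.4],[-1.1,-0.8,-2.4]], "dr": [[0,-2,0],[0,-2,0],[0,-2,0],[0,-2,0],[0,-2,0]]}}

```text
time: 8.75
position: [0.5785, 0.092, 0.1006]
tool_rot: [-1.538, -2.014, -0.576]
ft_force: [-0.0, 0.4, 0.0]
grip_width: 0.002
```

```bash
python3 - <<'E'
from fitw import *
rep()
W,im,d,st=look("w6"); np.savez("w6_st.npz",p=st["position"],r=st["tool_rot"])
L=np.array([wm(p) for p in W])
for lab,c in (("right jamb",(L[:,1]<-.05)&(L[:,1]>-.078)&(L[:,2]>.03)&(L[:,2]<.2)),("top",(abs(L[:,1])<.07)&(L[:,2]>.17)&(L[:,2]<.2)),("pan wall",(L[:,1]>-.03)&(L[:,1]<.045)&(L[:,2]>.04)&(L[:,2]<.082)&(L[:,0]<.03))):
    F=L[c&(abs(L[:,0])<.04)]; print(lab,len(F),np.percentile(F[:,0],[5,25,50,75,95]).round(4) if len(F) else "")
cv2.imwrite("pics/w6z.png",np.hstack([cv2.resize(im[0:80,100:200],(400,320),interpolation=cv2.INTER_CUBIC),cv2.resize(im[110:190,150:250],(400,320),interpolation=cv2.INTER_CUBIC)])[:,:,::-1])
for z in (.063,.153): print(proj("wrist",mw([-.014,.08,z]),st))
E
```

```text
t 8.75 pos [0.5785 0.092  0.1006] mill [-0.1233  0.0199  0.1006] z [-0.157  0.625 -0.765] x [-0.206  0.737  0.644] F [-0.   0.4  0. ] w 0.002 q [-0.32  0.57  0.65  1.68 -0.9   1.53  0.88]
right jamb 6124 [0.0008 0.0014 0.0018 0.0021 0.0027]
top 0 
pan wall 3488 [0.0047 0.0052 0.0055 0.0059 0.0064]
[[201.37455345 135.70497342   0.25495376]]
[[166.84265796  24.99902843   0.17376583]]
```

View pics/w6.png

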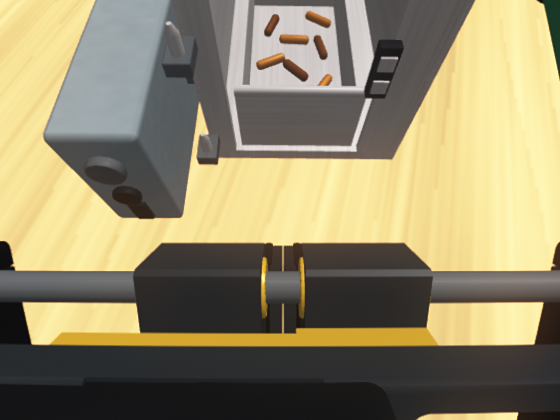

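View pics/w6z.png

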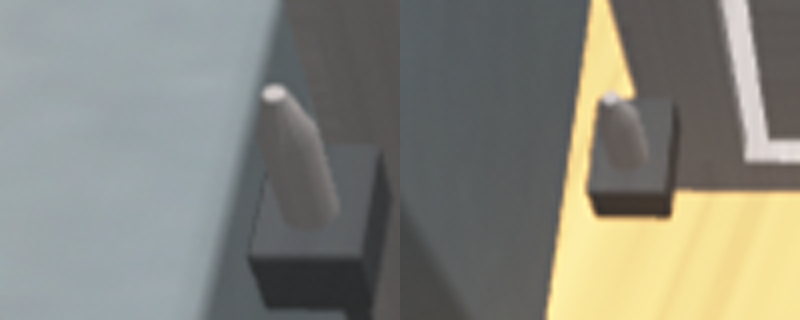

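```bash
sed -i 's/MILL=np.array(\[.5664,.2163/MILL=np.array([.5670,.2180/' h.py; python3 - <<'E'
from h import *
f=np.load("w6_st.npz"); st=dict(position=f["p"],tool_rot=f["r"])
for uv,z in (((168.5,23.5),.153),((202.5,134.3),.063)):
    w=atz("wrist",uv,z,st); print(w.round(4),wm(w).round(4))
plan([([.56,.0,.30],leanR(95,35)),([.49,-.27,.30],leanR(84,38))],step=.045,ang=7.5)
E
```

```text
[0.4929 0.1838 0.153 ] [-0.0143  0.0803  0.153 ]
[0.4929 0.1839 0.063 ] [-0.0142  0.0803  0.063 ]
slide [[1.32, -0.76, -4.05], [1.22, -0.73, -4.09], [1.13, -0.69, -4.12], [1.04, -0.64, -4.15], [0.95, -0.61, -4.19]] dr [[-1.0, -1.0, 1.7], [-1.0, -1.0, 1.7], [-1.1, -1.0, 1.6], [-1.0, -0.9, 1.7], [-1.1, -1.0, 1.6]]
slide [[-3.08, -1.33, -2.15], [-3.09, -1.23, -2.19], [-3.1, -1.12, -2.23], [-3.11, -1.02, -2.27], [-3.11, -0.91, -2.32]] dr [[-0.9, 0.4, 1.3], [-0.9, 0.4, 1.3], [-0.9, 0.4, 1.3], [-0.9, 0.5, 1.2], [-1.0, 0.4, 1.3]]
slide [[-3.12, -0.8, -2.35], [-3.11, -0.7, -2.4]] dr [[-0.9, 0.5, 1.2], [-1.0, 0.4, 1.3]]
end [ 0.49 -0.27  0.3 ] [-1.947 -1.752 -0.669] 12
```

Call:
{"op": "move_arm", "data": {"jaw": [100,60,0,0,0], "slide": [[0,-0.8,-4.4],[0,-0.7,-4.4],[0,-0.7,-4.4],[0,-0.6,-4.4],[-0.5,-0.6,-4.2]], "dr": [[-1,-1,1.7],[-1,-1,1.7],[-1.1,-1,1.7],[-1,-0.9,1.7],[-1.1,-1,1.6]]}}

```text
time: 9.3
position: [0.5712, -0.0506, 0.2702]
tool_rot: [-1.775, -1.94, -0.561]
ft_force: [0.9, 0.2, -0.3]
grip_width: 0.372
```

```bash
python3 - <<'E'
from h import *
rep()
plan([([.49,-.28,.29],leanR(84,38))],step=.045,ang=7.5)
E
```

```text
t 9.3 pos [ 0.5712 -0.0506  0.2702] mill [-0.2609  0.0641  0.2702] z [-0.054  0.575 -0.817] x [-0.071  0.813  0.577] F [ 0.9  0.2 -0.3] w 0.372 q [-0.23  0.4   0.8   1.51 -0.76  1.75  0.69]
slide [[-2.82, -1.69, -2.39], [-2.84, -1.57, -2.45], [-2.86, -1.45, -2.5], [-2.88, -1.32, -2.56], [-2.89, -1.2, -2.6]] dr [[-1.1, 0.5, 1.5], [-1.1, 0.5, 1.5], [-1.2, 0.4, 1.5], [-1.1, 0.5, 1.4], [-1.2, 0.4, 1.5]]
slide [[-2.91, -1.07, -2.65]] dr [[-1.1, 0.5, 1.4]]
end [ 0.49 -0.28  0.29] [-1.945 -1.752 -0.671] 6
```

Call:
{"op": "move_arm", "data": {"jaw": [0,0,0,0,0], "slide": [[-2.8,-1.7,-2.4],[-2.8,-1.6,-2.5],[-2.9,-1.5,-2.5],[-2.9,-1.3,-2.6],[-2.9,-1.2,-2.6]], "dr": [[-1.1,0.5,1.5],[-1.1,0.5,1.5],[-1.2,0.4,1.5],[-1.1,0.5,1.4],[-1.2,0.4,1.5]]}}

```text
time: 9.8
position: [0.5026, -0.2429, 0.286]
tool_rot: [-1.919, -1.783, -0.652]
ft_force: [0.7, 0.7, -0.5]
grip_width: 0.832
```

Call:
{"op": "move_arm", "data": {"jaw": [0,0], "slide": [[-2.9,-1.1,-2.6],[0,0,0]], "dr": [[-1.1,0.5,1.4],[0,0,0]]}}

```text
time: 10.0
position: [0.4856, -0.2861, 0.2882]
tool_rot: [-1.958, -1.743, -0.667]
ft_force: [-0.0, -0.5, -1.4]
grip_width: 0.971
```

```bash
python3 - <<'E'
from fitw import *
rep()
W,im,d,st=look("w7"); np.savez("w7_st.npz",p=st["position"],r=st["tool_rot"])
D=W[(W[:,2]>.152)&(W[:,2]<.172)&(W[:,1]<-.15)&(W[:,1]>-.3)&(W[:,0]>.47)&(W[:,0]<.53)]
r=cv2.minAreaRect(D[:,:2].astype(np.float32)); print("door",len(D),r,np.round(cv2.boxPoints(r),4).tolist(),np.percentile(D[:,2],[5,50,95]))
D=W[(W[:,2]>.09)&(W[:,2]<.105)&(W[:,1]<-.15)&(W[:,1]>-.3)&(W[:,0]>.54)&(W[:,0]<.6)]
r=cv2.minAreaRect(D[:,:2].astype(np.float32)); print("sieve",len(D),r)
E
```

```text
t 10.0 pos [ 0.4856 -0.2861  0.2882] mill [-0.467   0.2067  0.2882] z [ 0.068  0.609 -0.79 ] x [0.093 0.785 0.613] F [-0.  -0.5 -1.4] w 0.971 q [ 0.19  0.53  0.9   1.39 -0.8   1.96  0.91]
door 1199 ((0.5024606585502625, -0.21412605047225952), (0.09313100576400757, 0.012012920342385769), 83.22969055175781) [[0.4909999966621399, -0.2597000002861023], [0.5029000043869019, -0.26109999418258667], [0.5138999819755554, -0.16859999299049377], [0.5019999742507935, -0.1671999990940094]] [0.16070816 0.1621722  0.16331641]
sieve 703 ((0.5665138959884644, -0.23243914544582367), (0.11467380821704865, 0.010621133260428905), 83.51482391357422)
```

View pics/w7.png

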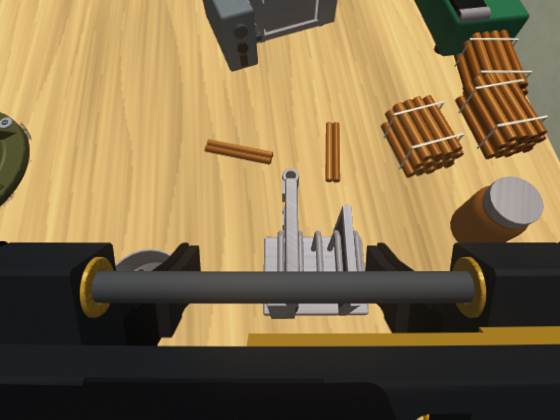

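```bash
python3 - <<'E'
from h import *
Rg=leanR(83.3,40); t=np.array([.5014,-.2230,.136]); z=Rg.as_matrix()[:,2]
plan([(t-.07*z,Rg),(t,Rg)],step=.035)
E
```

```text
slide [[-1.59, 0.24, 2.93], [-1.63, 0.24, 2.91], [-1.66, 0.23, 2.89], [-0.0, 0.0, 3.5], [-0.01, 0.0, 3.5]] dr [[-0.1, 0.7, 0.1], [-0.1, 0.7, 0.1], [-0.1, 0.7, 0.0], [-0.0, -0.0, 0.0], [-0.0, -0.0, 0.0]]
end [ 0.5014 -0.223   0.136 ] [-1.934 -1.721 -0.704] 5
```

Call:
{"op": "move_arm", "data": {"jaw": [0,0,0,0], "slide": [[-1.6,0.2,2.9],[-1.6,0.2,2.9],[-1.7,0.2,2.9],[0,0,1]], "dr": [[0,0.7,0],[0,0.7,0],[0,0.7,0],[0,0,0]]}}

```text
time: 10.45
position: [0.4974, -0.2546, 0.1785]
tool_rot: [-1.915, -1.726, -0.697]
ft_force: [0.7, 1.0, -0.3]
grip_width: 0.998
```

```bash
python3 - <<'E'
from h import *
rep()
Rg=leanR(83.3,40); t=np.array([.5014,-.2230,.136])
plan([(t,Rg)],step=.025)
E
```

```text
t 10.45 pos [ 0.4974 -0.2546  0.1785] mill [-0.4395  0.1873  0.1785] z [ 0.06   0.644 -0.762] x [0.081 0.758 0.647] F [ 0.7  1.  -0.3] w 0.998 q [ 0.17  0.61  0.84  1.53 -0.84  1.82  1.01]
slide [[-0.11, 0.04, 1.77], [-0.1, 0.03, 1.76], [-0.1, 0.01, 1.77]] dr [[-0.3, -0.1, 0.2], [-0.3, -0.1, 0.1], [-0.3, -0.1, 0.2]]
end [ 0.5014 -0.223   0.136 ] [-1.935 -1.72  -0.704] 3
```

Call:
{"op": "move_arm", "data": {"jaw": [0,0,0,0], "slide": [[-0.1,0,1.8],[-0.1,0,1.8],[-0.1,0,1.7],[0,0,0]], "dr": [[-0.3,0,0.2],[-0.3,0,0.1],[-0.3,0,0.2],[0,0,0]]}}

```text
time: 10.85
position: [0.5015, -0.2227, 0.1395]
tool_rot: [-1.93, -1.721, -0.712]
ft_force: [0.2, -0.4, 0.6]
grip_width: 1.004
```

```bash
python3 - <<'E'
from fitw import *
rep()
p,r,_=cur(); print(r.inv().apply(np.array([.5009,-.2270,.162])-p))
W,im,d,st=look("w8")
E
```

```text
t 10.85 pos [ 0.5015 -0.2227  0.1395] mill [-0.4097  0.1752  0.1395] z [ 0.078  0.642 -0.763] x [0.086 0.758 0.646] F [ 0.2 -0.4  0.6] w 1.004 q [ 0.11  0.6   0.83  1.63 -0.87  1.72  1.02]
[ 1.12532480e-02 -2.89436705e-05 -1.99517907e-02]
```

View pics/w8.png

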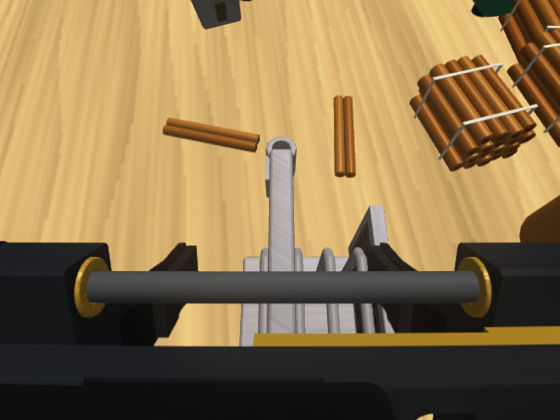

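Call:
{"op": "move_arm", "data": {"jaw": [0,255,255,255,255], "slide": [[0,0,0.6],[0,0,0],[0,0,0],[0,0,0],[0,0,0]], "dr": [[0,0,0],[0,0,0],[0,0,0],[0,0,0],[0,0,0]], "force": 55}}

```text
time: 11.4
position: [0.5014, -0.2223, 0.1349]
tool_rot: [-1.936, -1.72, -0.711]
ft_force: [-1.4, 0.0, -0.6]
grip_width: 0.723
```

Call:
{"op": "move_arm", "data": {"jaw": [255,255,255,255,255], "slide": [[0,0,0],[0,0,0],[0,0,0],[0,0,0],[0,0,0]], "dr": [[0,0,0],[0,0,0],[0,0,0],[0,0,0],[0,0,0]]}}

```text
time: 11.9
position: [0.5013, -0.2218, 0.1347]
tool_rot: [-1.935, -1.72, -0.711]
ft_force: [0.4, -0.0, -0.0]
grip_width: 0.265
```

```bash
python3 - <<'E'
from h import *
rep(); p,r,_=cur()
print(p)
plan([(p+[0,0,.13],None)],step=.027)
E
```

```text
t 11.9 pos [ 0.5013 -0.2218  0.1347] mill [-0.4088  0.1751  0.1347] z [ 0.08   0.639 -0.765] x [0.088 0.76  0.644] F [ 0.4 -0.  -0. ] w 0.265 q [ 0.11  0.6   0.83  1.64 -0.87  1.71  1.02]
[ 0.50134878 -0.22182964  0.13468015]
slide [[1.68, 0.01, -1.99], [1.67, 0.01, -1.99], [1.68, 0.01, -1.99], [1.67, 0.01, -1.99], [1.68, 0.01, -1.98]] dr [[0.0, 0.0, 0.0], [0.0, 0.0, 0.0], [0.0, 0.0, 0.0], [0.0, 0.0, 0.0], [0.0, 0.0, 0.0]]
end [ 0.5013 -0.2218  0.2647] [-1.935 -1.72  -0.711] 5
```

Call:
{"op": "move_arm", "data": {"jaw": [255,255,255,255], "slide": [[0,0,0],[0,0,0],[0,0,0],[0,0,0]], "dr": [[0,0,0],[0,0,0],[0,0,0],[0,0,0]]}}

```text
time: 12.3
position: [0.5013, -0.2218, 0.1347]
tool_rot: [-1.935, -1.72, -0.711]
ft_force: [-0.8, -0.4, 0.9]
grip_width: 0.13
```

Call:
{"op": "move_arm", "data": {"jaw": [255,255,255], "slide": [[0.6,0,-0.7],[0.6,0,-0.7],[0,0,0]], "dr": [[0,0,0],[0,0,0],[0,0,0]]}}

```text
time: 12.6
position: [0.5016, -0.2223, 0.1546]
tool_rot: [-1.936, -1.722, -0.711]
ft_force: [0.6, -0.3, -4.1]
grip_width: 0.134
```

```bash
python3 - <<'E'
from h import *
rep(); print(get_state()["torque"])
E
```

```text
t 12.6 pos [ 0.5016 -0.2223  0.1546] mill [-0.4093  0.175   0.1546] z [ 0.081  0.638 -0.765] x [0.087 0.761 0.643] F [ 0.6 -0.3 -4.1] w 0.134 q [ 0.11  0.57  0.84  1.63 -0.86  1.73  1.  ]
[-1.25638232  0.33396975  0.10324532]
```

Call:
{"op": "move_arm", "data": {"jaw": [255,255,255,255,255], "slide": [[1.4,0,-1.7],[1.4,0,-1.7],[1.4,0,-1.7],[1.4,0,-1.7],[1.4,0,-1.7]], "dr": [[0,0,0],[0,0,0],[0,0,0],[0,0,0],[0,0,0]]}}

```text
time: 13.1
position: [0.5007, -0.2231, 0.2659]
tool_rot: [-1.936, -1.722, -0.712]
ft_force: [-0.0, -0.7, -2.6]
grip_width: 0.13
```

```bash
python3 - <<'E'
from fitw import *
rep()
W,im,d,st=look("w9"); np.savez("w9_st.npz",p=st["position"],r=st["tool_rot"])
p,r,_=cur()
# door in tool frame
T=r.inv().apply(W-p); np.save("w9_T.npy",T)
S=T[(abs(T[:,1])<.03)&(T[:,2]<.12)&(T[:,2]>-.05)&(T[:,0]>.015)&(T[:,0]<.15)]
print(len(S))
im2,d2=get_image("scene"); cv2.imwrite("pics/s2.png",im2[:,:,::-1])
E
```

```text
t 13.1 pos [ 0.5007 -0.2231  0.2659] mill [-0.4098  0.176   0.2659] z [ 0.081  0.639 -0.765] x [0.087 0.76  0.644] F [-0.  -0.7 -2.6] w 0.13 q [ 0.08  0.47  0.88  1.52 -0.82  1.87  0.87]
3142
```

View pics/w9.png

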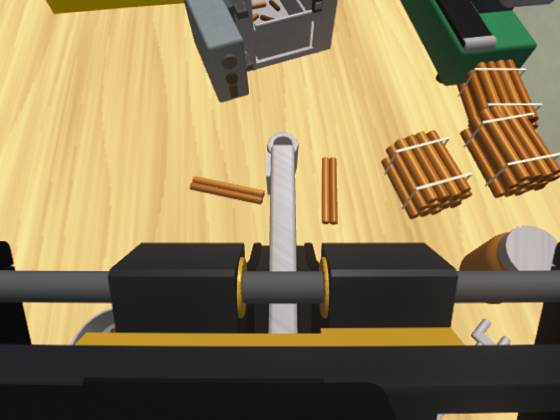

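View pics/s2.png

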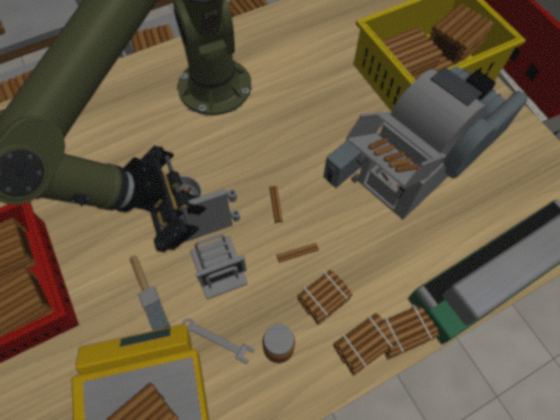

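```bash
cat >> h.py <<'E'
# door in tool: from the rack pose and the tool pose at grasp
_Rd=R.from_euler("z",-6.7,degrees=True); _pd=np.array([.5009,-.2270,.087])
_Rt=R.from_rotvec([-1.935,-1.72,-.711]); _pt=np.array([.5013,-.2218,.1347])
TD_R=_Rt.inv()*_Rd; TD_p=_Rt.inv().apply(_pd-_pt)
E
python3 - <<'E'
from h import *
f=np.load("w9_st.npz"); st=dict(position=f["p"],tool_rot=f["r"]); p=f["p"];r=R.from_rotvec(f["r"])
dR=r*TD_R; dp=p+r.apply(TD_p); print("pred door",dp,dR.as_euler("zyx",degrees=True))
W=cloud("wrist",np.load("w9_d.npy"),st).reshape(-1,3);W=W[~np.isnan(W[:,0])]
D=dR.inv().apply(W-dp)
T=D[(abs(D[:,0])<.004)&(abs(D[:,2]-.075)<.012)&(D[:,1]>.0)&(D[:,1]<.058)]
print("top",len(T),np.polyfit(T[:,1],T[:,2],1),np.median(T[:,2]), T[:,1].min(),T[:,1].max())
T=D[(abs(D[:,2]-.075)<.006)&(D[:,1]>-.0)&(D[:,1]<.062)&(abs(D[:,0])<.02)]
rr=cv2.minAreaRect(T[:,:2].astype(np.float32)); print(rr,cv2.boxPoints(rr).round(4).tolist())
# upper socket top ring z=-.055+.09+.025=.06
T=D[(np.hypot(D[:,0],D[:,1]-.0705)<.014)&(D[:,2]>.055)&(D[:,2]<.066)&(D[:,1]>.061)]
print("socket",len(T),T.min(0).round(4),T.max(0).round(4),T.mean(0).round(4))
print(proj("wrist",dp+dR.apply([0,.0705,.06]),st), proj("wrist",dp+dR.apply([0,.0595,.075]),st))
im=cv2.imread("pics/w9.png");cv2.imwrite("pics/w9z.png",cv2.resize(im[120:200,240:320],(640,640),interpolation=cv2.INTER_CUBIC))
E
```

```text
pred door [ 0.50038026 -0.2283627   0.21818215] [-6.7088828  -0.07852979 -0.07501199]
top 1875 [0.00213564 0.07514973] 0.07522889405930394 3.728581534747328e-05 0.05796352483612467
((0.0003794720396399498, 0.029628990218043327), (0.059219811111688614, 0.029003946110606194), 89.84725189208984) [[-0.0142000000923872, 9.999999747378752e-05], [0.014800000004470348, -0.0], [0.014999999664723873, 0.05920000001788139], [-0.014000000432133675, 0.059300001710653305]]
socket 391 [-0.0086  0.061   0.055 ] [0.0094 0.0805 0.0618] [-0.0001  0.0728  0.0593]
[[2.81554208e+02 1.43902247e+02 1.91546264e-01]] [[2.81621124e+02 1.43391195e+02 1.73264802e-01]]
```

View pics/w9z.png

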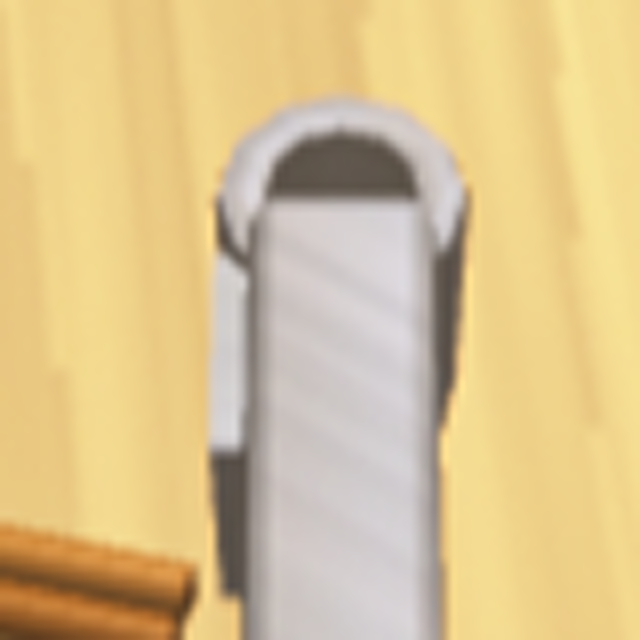

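```bash
cat >> h.py <<'E'
PIN=np.array([.4930,.1839])
def toolfor(hinge_xy,zleaf,yaw):
    dR=R.from_euler("z",yaw,degrees=True); dp=np.array([*hinge_xy,zleaf])-dR.apply([0,.0705,0])
    r=dR*TD_R.inv(); return dp-r.apply(TD_p),r
def doorpose(p,r): 
    dR=r*TD_R; dp=p+r.apply(TD_p); h=dp+dR.apply([0,.0705,-.055]); h2=dp+dR.apply([0,.0705,.035])
    print("door",dp.round(4),dR.as_euler("zyx",degrees=True).round(2),"sockL-pinL mm",((h-[*PIN,.045])*1000).round(1),"sockH",((h2-[*PIN,.135])*1000).round(1))
E
python3 - <<'E'
from h import *
p,r,_=cur(); doorpose(p,r)
mx=np.array([np.cos(MILL[2]),np.sin(MILL[2])])
A=toolfor(PIN-.13*mx,.17,19.7);B=toolfor(PIN-.06*mx,.134,19.7)
print(A[0],B[0])
plan([A,B],step=.04,ang=5)
E
```

```text
door [ 0.5014 -0.2294  0.2197] [-6.69 -0.33 -0.2 ] sockL-pinL mm [  16.9 -343.5  119.5] sockH [  16.4 -343.1  119.5]
[ 0.54779993 -0.00338293  0.2177    ] [0.53003687 0.06432582 0.1817    ]
slide [[2.33, 0.32, 3.04], [2.3, 0.61, 3.02], [2.26, 0.89, 2.99], [2.19, 1.17, 2.94], [2.12, 1.45, 2.87]] dr [[2.9, 0.1, -3.3], [2.9, 0.0, -3.3], [2.9, 0.1, -3.3], [2.9, 0.0, -3.4], [2.8, 0.1, -3.3]]
slide [[2.02, 1.7, 2.79], [1.51, 0.3, 3.63], [1.5, 0.29, 3.62]] dr [[2.9, 0.0, -3.4], [-0.0, 0.0, 0.0], [-0.0, 0.0, 0.0]]
end [0.53   0.0643 0.1817] [-1.45  -2.06  -0.534] 8
```

Call:
{"op": "move_arm", "data": {"jaw": [255,255,255,255,255], "slide": [[2.3,0.3,3],[2.3,0.6,3],[2.3,0.9,3],[2.2,1.2,2.9],[2.1,1.4,2.9]], "dr": [[2.9,0.1,-3.3],[2.9,0,-3.3],[2.9,0.1,-3.3],[2.9,0,-3.4],[2.8,0.1,-3.3]]}}

```text
time: 13.7
position: [0.5387, -0.0378, 0.2216]
tool_rot: [-1.531, -2.006, -0.562]
ft_force: [1.7, -0.5, -3.6]
grip_width: 0.133
```

```bash
python3 - <<'E'
from h import *
rep();p,r,_=cur(); doorpose(p,r)
mx=np.array([np.cos(MILL[2]),np.sin(MILL[2])])
plan([toolfor(PIN-.06*mx,.134,19.7)],step=.03,ang=5)
E
```

```text
t 13.7 pos [ 0.5387 -0.0378  0.2216] mill [-0.2402  0.0923  0.2216] z [-0.172  0.625 -0.762] x [-0.2    0.735  0.648] F [ 1.7 -0.5 -3.6] w 0.133 q [-0.18  0.47  0.74  1.56 -0.76  1.8   0.91]
door [ 0.54   -0.0426  0.1739] [15.42  0.35  0.16] sockL-pinL mm [  27.9 -158.4   74.2] sockH [  28.4 -158.7   74.2]
slide [[1.27, 0.47, 2.39], [1.27, 0.51, 2.39], [1.26, 0.56, 2.38], [1.26, 0.6, 2.37]] dr [[0.6, -0.1, -0.9], [0.6, -0.0, -0.9], [0.7, -0.1, -0.8], [0.6, -0.0, -0.9]]
end [0.53   0.0644 0.1817] [-1.45  -2.06  -0.536] 4
```

Call:
{"op": "move_arm", "data": {"jaw": [255,255,255,255,255], "slide": [[1.3,0.5,2.4],[1.3,0.5,2.4],[1.3,0.6,2.4],[1.2,0.6,2.4],[0,0,0]], "dr": [[0.6,0,-0.9],[0.6,0,-0.9],[0.7,0,-0.8],[0.6,0,-0.9],[0,0,0]]}}

```text
time: 14.2
position: [0.5289, 0.0691, 0.1808]
tool_rot: [-1.441, -2.055, -0.537]
ft_force: [-0.9, 1.8, -4.1]
grip_width: 0.129
```

```bash
python3 - <<'E'
from fitw import *
rep();p,r,_=cur(); doorpose(p,r)
W,im,d,st=look("w10")
for z in (.135,.153,.063): print(z,proj("wrist",[*PIN,z],st))
dR=r*TD_R; dp=p+r.apply(TD_p); print("socktop",proj("wrist",dp+dR.apply([0,.0705,.06]),st))
plan([toolfor(PIN,.134,19.7)],step=.015,ang=5)
E
```

```text
t 14.2 pos [0.5289 0.0691 0.1808] mill [-0.1344  0.0747  0.1808] z [-0.219  0.613 -0.759] x [-0.26   0.713  0.651] F [-0.9  1.8 -4.1] w 0.129 q [-0.33  0.43  0.68  1.68 -0.78  1.66  0.87]
door [0.5307 0.0646 0.133 ] [19.97  0.21  0.44] sockL-pinL mm [ 13.4 -52.6  33.6] sockH [ 13.7 -53.3  33.6]
0.135 [[2.88221156e+02 1.33426083e+02 2.68514363e-01]]
0.153 [[2.88672064e+02 1.17682367e+02 2.52350178e-01]]
0.063 [[286.84893608 181.25873963   0.3331711 ]]
socktop [[2.81779129e+02 1.43558052e+02 1.91659424e-01]]
slide [[1.1, 0.13, 0.93], [1.1, 0.13, 0.92], [1.11, 0.12, 0.92], [1.11, 0.13, 0.92]] dr [[-0.0, -0.1, 0.0], [-0.0, -0.1, 0.0], [-0.0, -0.1, 0.0], [-0.1, -0.0, 0.1]]
end [0.5148 0.1224 0.1817] [-1.451 -2.058 -0.535] 4
```

View pics/w10.png

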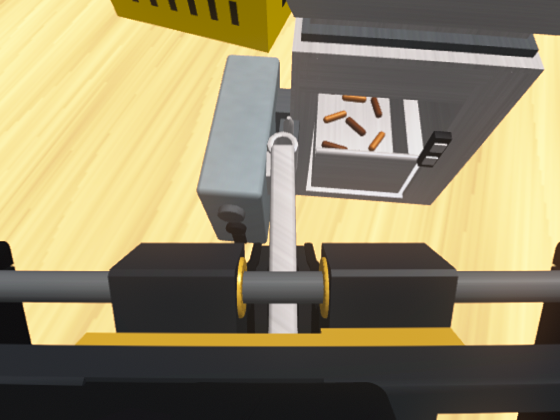

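Call:
{"op": "move_arm", "data": {"jaw": [255,255,255,255,255], "slide": [[1.1,0.1,0.9],[1.1,0.1,0.9],[1.1,0.1,0.9],[1.1,0.1,0.9],[0,0,0]], "dr": [[0,0,0],[0,0,0],[0,0,0],[0,0,0],[0,0,0]]}}

```text
time: 14.75
position: [0.5144, 0.1219, 0.1843]
tool_rot: [-1.445, -2.057, -0.541]
ft_force: [-0.0, 0.7, -2.8]
grip_width: 0.138
```

```bash
python3 - <<'E'
from fitw import *
rep();p,r,_=cur(); doorpose(p,r)
W,im,d,st=look("w11")
cv2.imwrite("pics/w11z.png",cv2.resize(im[80:230,200:380],(720,600),interpolation=cv2.INTER_CUBIC)[:,:,::-1])
for z in (.135,.153,.063): print(z,proj("wrist",[*PIN,z],st))
plan([toolfor(PIN,.124,19.7)],step=.006,ang=5)
E
```

```text
t 14.75 pos [0.5144 0.1219 0.1843] mill [-0.0797  0.0752  0.1843] z [-0.214  0.613 -0.76 ] x [-0.26   0.715  0.65 ] F [-0.   0.7 -2.8] w 0.138 q [-0.42  0.36  0.67  1.74 -0.79  1.6   0.79]
door [0.5164 0.1174 0.1366] [19.78 -0.02  0.39] sockL-pinL mm [-0.4  0.2 37. ] sockH [-0.5 -0.4 37. ]
0.135 [[2.82217106e+02 1.96129300e+02 2.47577299e-01]]
0.153 [[2.82385716e+02 1.83315663e+02 2.31397157e-01]]
0.063 [[281.71744279 234.11662258   0.31229786]]
slide [[-0.21, 0.02, 0.36], [-0.22, 0.01, 0.36], [-0.21, 0.02, 0.35]] dr [[0.0, -0.1, 0.0], [0.1, -0.1, 0.0], [0.0, -0.1, 0.1]]
end [0.5148 0.1224 0.1717] [-1.452 -2.06  -0.535] 3
```

View pics/w11z.png

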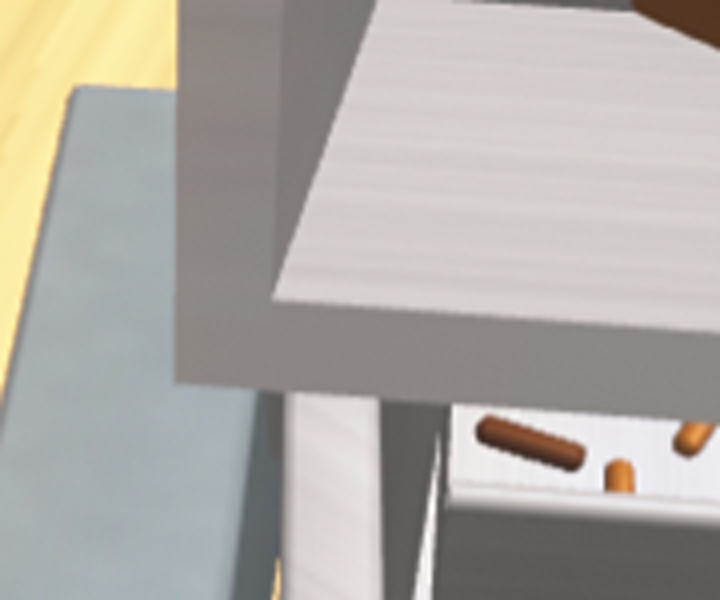

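Call:
{"op": "move_arm", "data": {"jaw": [255,255,255,255], "slide": [[-0.52,0,0.61],[-0.52,0,0.61],[-0.45,0,0.53],[0,0,0]], "dr": [[0,0,0],[0,0,0],[0,0,0],[0,0,0]]}}

```text
time: 15.2
position: [0.5149, 0.1199, 0.1596]
tool_rot: [-1.45, -2.053, -0.54]
ft_force: [-1.1, 5.1, -5.2]
grip_width: 0.134
```

```bash
python3 - <<'E'
from fitw import *
rep();p,r,_=cur(); doorpose(p,r)
plan([toolfor(PIN,.106,19.7)],step=.006,ang=5)
E
```

```text
t 15.2 pos [0.5149 0.1199 0.1596] mill [-0.0817  0.0753  0.1596] z [-0.214  0.614 -0.76 ] x [-0.255  0.716  0.65 ] F [-1.1  5.1 -5.2] w 0.134 q [-0.41  0.39  0.66  1.76 -0.8   1.57  0.82]
door [0.5168 0.1153 0.1118] [19.57  0.14  0.35] sockL-pinL mm [ 0.  -1.8 12.3] sockH [ 0.2 -2.4 12.3]
slide [[-0.1, 0.04, 0.3], [-0.1, 0.03, 0.3]] dr [[0.0, -0.2, -0.1], [0.1, -0.2, -0.0]]
end [0.5148 0.1223 0.1537] [-1.451 -2.06  -0.534] 2
```

Call:
{"op": "move_arm", "data": {"jaw": [255,255,255], "slide": [[-0.1,0,0.3],[-0.16,0,0.27],[0,0,0]], "dr": [[0,0,0],[0,0,0],[0,0,0]]}}

```text
time: 15.5
position: [0.5149, 0.1207, 0.1541]
tool_rot: [-1.451, -2.055, -0.54]
ft_force: [-1.6, 3.4, -3.5]
grip_width: 0.137
```

```bash
python3 - <<'E'
from fitw import *
rep();p,r,_=cur(); doorpose(p,r)
plan([toolfor(PIN,.099,19.7)],step=.004,ang=5)
E
```

```text
t 15.5 pos [0.5149 0.1207 0.1541] mill [-0.0809  0.0751  0.1541] z [-0.212  0.612 -0.762] x [-0.257  0.717  0.648] F [-1.6  3.4 -3.5] w 0.137 q [-0.41  0.4   0.66  1.77 -0.8   1.56  0.83]
door [0.5168 0.1161 0.1064] [19.57  0.02  0.25] sockL-pinL mm [ 0.2 -1.1  6.7] sockH [ 0.2 -1.5  6.7]
slide [[-0.18, 0.02, 0.33], [-0.18, 0.03, 0.34]] dr [[0.1, -0.1, -0.0], [0.0, -0.1, -0.1]]
end [0.5148 0.1224 0.1467] [-1.45  -2.059 -0.536] 2
```

Going down on the pins with small side forces; continue to the bottom.

Call:
{"op": "move_arm", "data": {"jaw": [255,255,255], "slide": [[-0.18,0,0.33],[-0.18,0,0.33],[0,0,0]], "dr": [[0,0,0],[0,0,0],[0,0,0]]}}

```text
time: 15.8
position: [0.5149, 0.1211, 0.1473]
tool_rot: [-1.453, -2.056, -0.541]
ft_force: [-0.4, -0.1, -0.9]
grip_width: 0.134
```

```bash
python3 - <<'E'
from fitw import *
rep();p,r,_=cur(); doorpose(p,r)
E
```

```text
t 15.8 pos [0.5149 0.1211 0.1473] mill [-0.0806  0.075   0.1473] z [-0.21   0.612 -0.762] x [-0.257  0.718  0.647] F [-0.4 -0.1 -0.9] w 0.134 q [-0.41  0.41  0.66  1.78 -0.81  1.55  0.84]
door [0.5169 0.1164 0.0996] [19.48 -0.05  0.22] sockL-pinL mm [ 0.4 -0.8 -0.2] sockH [ 0.4 -1.2 -0.2]
```

Call:
{"op": "move_arm", "data": {"jaw": [255,255,255,255], "slide": [[-0.13,0,0.15],[-0.13,0,0.15],[0,0,0],[0,0,0]], "dr": [[0,0,0],[0,0,0],[0,0,0],[0,0,0]]}}

```text
time: 16.2
position: [0.5152, 0.121, 0.1465]
tool_rot: [-1.45, -2.055, -0.545]
ft_force: [-2.5, -5.7, 11.8]
grip_width: 0.136
```

```bash
python3 - <<'E'
from fitw import *
rep();p,r,_=cur(); doorpose(p,r)
E
```

```text
t 16.2 pos [0.5152 0.121  0.1465] mill [-0.0807  0.0747  0.1465] z [-0.21   0.615 -0.76 ] x [-0.258  0.715  0.65 ] F [-2.5 -5.7 11.8] w 0.136 q [-0.41  0.41  0.66  1.78 -0.81  1.55  0.84]
door [0.5172 0.1165 0.0988] [19.52 -0.11  0.43] sockL-pinL mm [ 0.8 -0.6 -0.8] sockH [ 0.6 -1.2 -0.8]
```

Call:
{"op": "move_arm", "data": {"jaw": [255,160,160,160,160], "slide": [[0.16,0,-0.2],[0,0,0],[0,0,0],[0,0,0],[0,0,0]], "dr": [[0,0,0],[0,0,0],[0,0,0],[0,0,0],[0,0,0]], "force": 20}}

```text
time: 16.7
position: [0.5147, 0.1219, 0.1456]
tool_rot: [-1.451, -2.056, -0.54]
ft_force: [0.7, -0.3, -0.6]
grip_width: 0.35
```

Call:
{"op": "move_arm", "data": {"jaw": [160,160,160,160,160], "slide": [[0,0,-2],[0,0,-2.5],[0,0,-2.5],[0,0,-2.5],[0,0,0]], "dr": [[0,0,0],[0,0,0],[0,0,0],[0,0,0],[0,0,0]]}}

```text
time: 17.2
position: [0.5366, 0.0609, 0.2201]
tool_rot: [-1.456, -2.058, -0.544]
ft_force: [0.5, -0.3, -0.2]
grip_width: 0.375
```

```bash
python3 - <<'E'
from fitw import *
rep()
W,im,d,st=look("w12"); np.savez("w12_st.npz",p=st["position"],r=st["tool_rot"])
D=W[(W[:,2]>.168)&(W[:,2]<.182)&(np.hypot(W[:,0]-.517,W[:,1]-.116)<.09)]
r=cv2.minAreaRect(D[:,:2].astype(np.float32)); print(len(D),r,np.round(cv2.boxPoints(r),4).tolist(),np.median(D[:,2]))
im,d=get_image("scene");cv2.imwrite("pics/s3.png",im[:,:,::-1])
E
```

```text
t 17.2 pos [0.5366 0.0609 0.2201] mill [-0.1442  0.0692  0.2201] z [-0.206  0.612 -0.764] x [-0.257  0.719  0.645] F [ 0.5 -0.3 -0.2] w 0.375 q [-0.33  0.4   0.7   1.63 -0.77  1.72  0.82]
2792 ((0.5138348340988159, 0.13617703318595886), (0.035140711814165115, 0.1375330090522766), 6.562300682067871) [[0.4884999990463257, 0.20250000059604645], [0.5041999816894531, 0.06589999794960022], [0.5390999913215637, 0.06989999860525131], [0.5234000086784363, 0.20649999380111694]] 0.17360345875560446
```

View pics/w12.png

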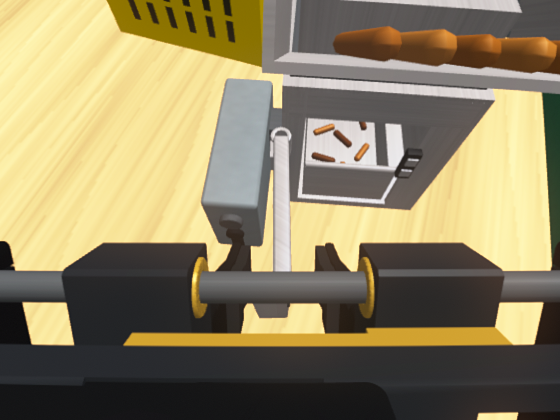

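View pics/s3.png

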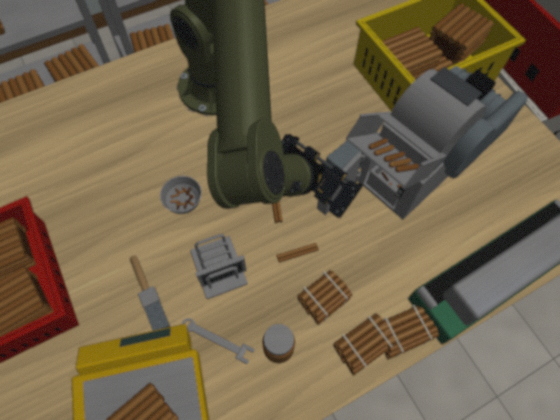

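```bash
cat >> h.py <<'E'
def push(th,z,lean,extra=0.0,rho=.100):
    t=np.radians(th);u=np.array([-np.sin(t),-np.cos(t)]);n=np.array([-np.cos(t),np.sin(t)])
    off=.006+.015*abs(np.sin(t))+.0095*np.cos(np.radians(lean))*np.cos(t)+extra
    q=np.array([-.014,.08])+rho*u+off*n
    return (mw([q[0],q[1],z]),leanR(np.degrees(MILL[2]),lean))
E
python3 - <<'E'
from h import *
A=(mw([-.16,.125,.23]),leanR(104.7,42));B=push(85,.158,40,.014)
print(wm(A[0]),wm(B[0]))
plan([A,B],step=.03)
E
```

```text
[-0.16   0.125  0.23 ] [-0.11672023  0.10672623  0.158     ]
slide [[-0.14, -2.8, -0.94], [-0.22, -2.77, -1.02], [-0.53, 0.61, 2.75], [-0.5, 0.61, 2.76], [-0.47, 0.62, 2.76]] dr [[-1.4, 0.8, 1.9], [-1.4, 0.8, 1.9], [-0.0, -0.7, -0.0], [-0.0, -0.6, -0.0], [-0.0, -0.7, -0.0]]
end [0.4934 0.0781 0.158 ] [-1.546 -2.004 -0.562] 5
```

Call:
{"op": "move_arm", "data": {"jaw": [255,255,255,255], "slide": [[-0.1,-1.4,-1],[-0.1,-1.4,-1],[-0.1,-1.4,0],[-0.1,-1.4,0]], "dr": [[-0.7,0.4,1],[-0.7,0.4,1],[-0.7,0.4,1],[-0.7,0.4,1]]}}

```text
time: 17.7
position: [0.4848, 0.0301, 0.2308]
tool_rot: [-1.532, -1.972, -0.584]
ft_force: [0.5, -0.1, 0.2]
grip_width: 0.092
```

```bash
python3 - <<'E'
from h import *
rep()
B=push(85,.158,40,.012)
plan([B,push(83,.158,41,0)],step=.025)
E
```

```text
t 17.7 pos [0.4848 0.0301 0.2308] mill [-0.1609  0.1272  0.2308] z [-0.169  0.648 -0.743] x [-0.182  0.72   0.67 ] F [ 0.5 -0.1  0.2] w 0.092 q [-0.31  0.29  0.75  1.75 -0.73  1.71  0.81]
slide [[-0.39, 0.56, 2.1], [-0.37, 0.56, 2.1], [-0.36, 0.56, 2.1], [-0.34, 0.56, 2.1], [0.05, 1.54, 0.04]] dr [[0.0, -0.5, -0.1], [0.0, -0.5, -0.1], [0.0, -0.5, -0.1], [0.0, -0.5, -0.1], [0.0, 1.0, 0.0]]
end [0.51   0.0832 0.158 ] [-1.536 -1.991 -0.576] 5
```

Call:
{"op": "move_arm", "data": {"jaw": [255,255,255,255,255], "slide": [[-0.4,0.5,2.1],[-0.4,0.5,2.1],[-0.4,0.5,2.1],[-0.3,0.5,2.1],[0,0,0]], "dr": [[0,-0.5,0],[0,-0.5,0],[0,-0.5,0],[0,-0.5,0],[0,0,0]]}}

```text
time: 18.2
position: [0.4919, 0.0806, 0.1561]
tool_rot: [-1.547, -1.998, -0.557]
ft_force: [-0.6, -0.3, -0.2]
grip_width: 0.006
```

```bash
python3 - <<'E'
from fitw import *
rep()
look("w13")
plan([push(80,.158,40,0),push(70,.158,42,0),push(60,.155,44,0)],step=.012)
E
```

```text
t 18.2 pos [0.4919 0.0806 0.1561] mill [-0.1139  0.1076  0.1561] z [-0.169  0.622 -0.765] x [-0.189  0.741  0.645] F [-0.6 -0.3 -0.2] w 0.006 q [-0.38  0.34  0.7   1.84 -0.77  1.54  0.82]
slide [[-0.01, 1.13, -0.06], [-0.01, 1.13, -0.06], [0.03, 0.87, 0.02], [0.02, 0.87, 0.02], [0.04, 0.88, 0.24]] dr [[-0.1, -0.0, -0.1], [-0.1, -0.1, -0.2], [0.0, 1.0, 0.0], [0.0, 1.0, 0.0], [0.0, 1.0, 0.0]]
slide [[0.04, 0.88, 0.24]] dr [[0.0, 1.0, 0.0]]
end [0.5476 0.0973 0.155 ] [-1.506 -1.952 -0.609] 6
```

View pics/w13.png

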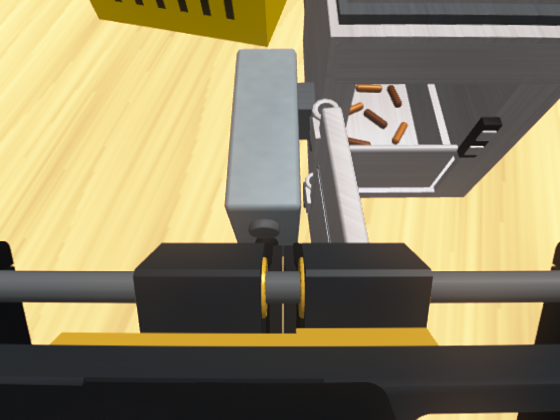

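Call:
{"op": "move_arm", "data": {"jaw": [255,255,255,255,255], "slide": [[0,1.1,0],[0,1.1,0],[0,0.9,0],[0,0.9,0],[0,0.9,0.2]], "dr": [[0,0,0],[0,0,0],[0,1,0],[0,1,0],[0,1,0]]}}

```text
time: 18.75
position: [0.5424, 0.0924, 0.1559]
tool_rot: [-1.519, -1.961, -0.595]
ft_force: [-1.8, -0.3, 0.9]
grip_width: 0.005
```

```bash
python3 - <<'E'
from fitw import *
rep()
look("w14")
plan([push(60,.155,44,0),push(45,.150,46,0),push(30,.145,49),push(15,.14,52)],step=.018)
E
```

```text
t 18.75 pos [0.5424 0.0924 0.1559] mill [-0.1152  0.0556  0.1559] z [-0.174  0.66  -0.731] x [-0.181  0.708  0.683] F [-1.8 -0.3  0.9] w 0.005 q [-0.33  0.46  0.67  1.72 -0.87  1.61  0.83]
slide [[0.24, 0.53, 0.19], [0.26, 1.25, 0.6], [0.25, 1.26, 0.6], [0.49, 1.07, 0.87], [0.47, 1.08, 0.89]] dr [[-0.1, 0.9, -0.3], [0.0, 1.0, 0.0], [0.0, 1.0, 0.0], [0.0, 1.5, 0.0], [0.0, 1.5, 0.1]]
slide [[0.65, 0.77, 1.13], [0.62, 0.76, 1.14]] dr [[0.0, 1.5, -0.0], [0.0, 1.5, -0.0]]
end [0.593  0.1681 0.14  ] [-1.426 -1.846 -0.694] 7
```

View pics/w14.png

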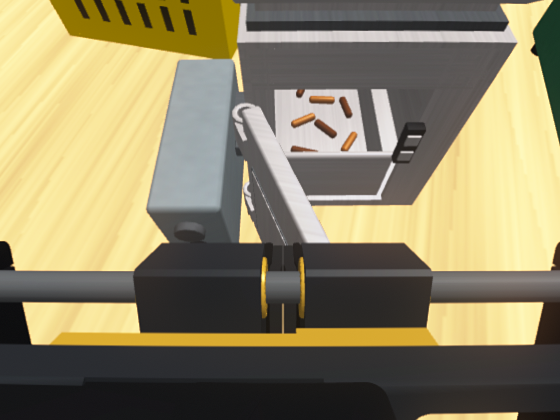

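Call:
{"op": "move_arm", "data": {"jaw": [255,255,255,255,255], "slide": [[0.2,0.5,0.2],[0.3,1.2,0.6],[0.3,1.2,0.6],[0.5,1.1,0.9],[0.5,1.1,0.9]], "dr": [[0,0.9,0],[0,1,0],[0,1,0],[0,1.5,0],[0,1.5,0]]}}

```text
time: 19.3
position: [0.5828, 0.1413, 0.1459]
tool_rot: [-1.457, -1.883, -0.661]
ft_force: [0.4, 0.4, -0.4]
grip_width: 0.006
```

```bash
python3 - <<'E'
from fitw import *
rep()
look("w15")
plan([push(30,.145,49),push(15,.14,52),push(3,.135,54)],step=.014)
E
```

```text
t 19.3 pos [0.5828 0.1413 0.1459] mill [-0.0782  0.0042  0.1459] z [-0.192  0.73  -0.656] x [-0.163  0.635  0.755] F [ 0.4  0.4 -0.4] w 0.006 q [-0.3   0.58  0.6   1.63 -1.    1.65  0.82]
slide [[-0.26, 0.05, -0.35], [0.43, 0.51, 0.75], [0.42, 0.52, 0.76], [0.4, 0.51, 0.77], [0.52, 0.33, 1.07]] dr [[-0.2, -0.1, -0.2], [0.0, 1.0, 0.0], [0.0, 1.0, 0.0], [0.0, 1.0, 0.0], [0.0, 1.0, 0.0]]
slide [[0.5, 0.33, 1.08]] dr [[0.0, 1.0, 0.0]]
end [0.5936 0.1923 0.135 ] [-1.403 -1.819 -0.716] 6
```

View pics/w15.png

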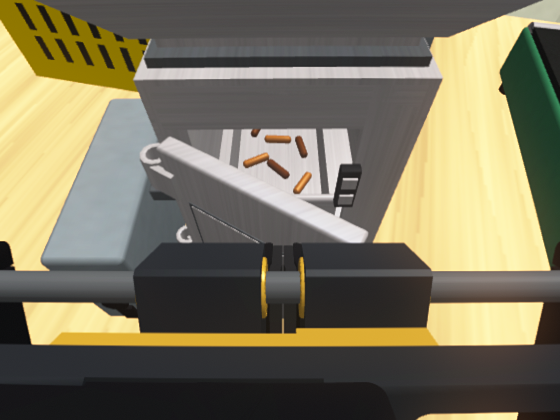

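Call:
{"op": "move_arm", "data": {"jaw": [255,255,255,255,255], "slide": [[0.3,0.5,0.6],[0.4,0.5,0.7],[0.4,0.5,0.8],[0.5,0.3,1],[0,0,0]], "dr": [[0,1,0],[0,1,0],[0,1,0],[0,1,0],[0,0,0]]}}

```text
time: 19.85
position: [0.59, 0.1795, 0.1381]
tool_rot: [-1.415, -1.83, -0.7]
ft_force: [0.5, -0.3, 0.2]
grip_width: 0.003
```

```bash
python3 - <<'E'
from fitw import *
rep()
W,im,d,st=look("w16")
plan([push(3,.135,54),push(0,.135,54)],step=.01)
E
```

```text
t 19.85 pos [0.59   0.1795 0.1381] mill [-0.0431 -0.0125  0.1381] z [-0.205  0.772 -0.602] x [-0.149  0.583  0.799] F [ 0.5 -0.3  0.2] w 0.003 q [-0.3   0.62  0.56  1.62 -1.07  1.65  0.81]
slide [[0.24, 0.34, 0.6], [0.24, 0.34, 0.6], [0.36, 0.08, 0.49]] dr [[-0.1, 0.5, -0.1], [-0.0, 0.6, -0.1], [-0.0, -0.0, -0.0]]
end [0.5928 0.1984 0.135 ] [-1.403 -1.818 -0.715] 3
```

View pics/w16.png

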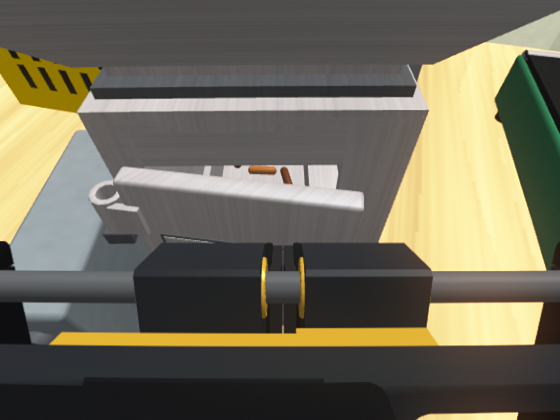

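Nearly shut; a final push to the stop.

Call:
{"op": "move_arm", "data": {"jaw": [255,255,255,255], "slide": [[0.2,0.2,0.6],[0.2,0.2,0.6],[0.3,0,0.4],[0,0,0]], "dr": [[0,0.5,0],[0,0.5,0],[0,0,0],[0,0,0]]}}

```text
time: 20.3
position: [0.5899, 0.196, 0.1349]
tool_rot: [-1.406, -1.817, -0.711]
ft_force: [-0.6, 0.0, 0.1]
grip_width: 0.004
```

```bash
cat > doorfit.py <<'E'
from fitw import *
def chk(tag):
    W,im,d,st=look(tag)
    L=np.array([wm(p) for p in W])
    T=L[(abs(L[:,2]-.175)<.004)&(L[:,0]>-.06)&(L[:,0]<-.004)&(L[:,1]>-.055)&(L[:,1]<.068)]
    r=cv2.minAreaRect((T[:,:2]*1000).astype(np.float32))
    # inner and outer edge lines
    print("door top mm",len(T),r)
    if len(T)>50: print("fit dx/dy",np.polyfit(T[:,1],T[:,0],1),"median x",np.median(T[:,0]))
E
python3 - <<'E'
from doorfit import *
rep(); chk("w17")
E
```

```text
t 20.3 pos [0.5899 0.196  0.1349] mill [-0.0271 -0.0166  0.1349] z [-0.206  0.781 -0.589] x [-0.146  0.57   0.808] F [-0.6  0.   0.1] w 0.004 q [-0.31  0.62  0.55  1.63 -1.09  1.64  0.81]
door top mm 5728 ((-14.566896438598633, 7.951404571533203), (118.53753662109375, 13.956695556640625), 89.13473510742188)
fit dx/dy [ 0.00644037 -0.01587584] median x -0.01631280524968727
```

View pics/w17.png

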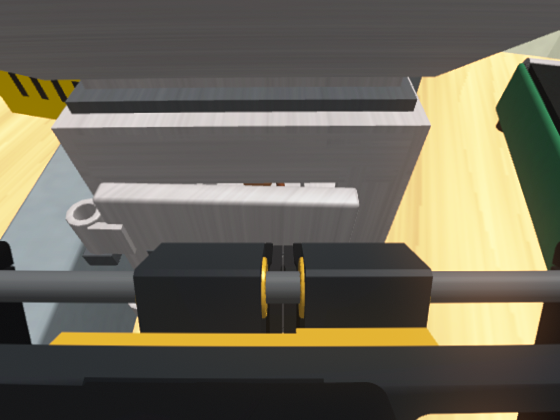

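Call:
{"op": "move_arm", "data": {"jaw": [255,255,255], "slide": [[0.2,0,0.3],[0.2,0,0.3],[0,0,0]], "dr": [[0,0,0],[0,0,0],[0,0,0]]}}

```text
time: 20.65
position: [0.5896, 0.1983, 0.1347]
tool_rot: [-1.414, -1.819, -0.712]
ft_force: [0.6, -9.1, 2.6]
grip_width: 0.009
```

```bash
python3 - <<'E'
from doorfit import *
rep(); chk("w18")
E
```

```text
t 20.65 pos [0.5896 0.1983 0.1347] mill [-0.0248 -0.0169  0.1347] z [-0.201  0.78  -0.593] x [-0.145  0.575  0.805] F [ 0.6 -9.1  2.6] w 0.009 q [-0.32  0.62  0.55  1.64 -1.09  1.63  0.81]
door top mm 5847 ((-13.481681823730469, 8.26236343383789), (118.44453430175781, 13.563529968261719), 89.8281478881836)
fit dx/dy [-0.00780427 -0.01465581] median x -0.01513634422893572
```

Call:
{"op": "move_arm", "data": {"jaw": [255,255,255,255,255], "slide": [[-0.6,0,-0.9],[-0.6,0,-1.2],[0,0,-3],[0,0,-4],[0,0,-4]], "dr": [[0,0,0],[0,0,0],[0,0,0],[0,0,0],[0,0,0]]}}

```text
time: 21.2
position: [0.6172, 0.0916, 0.2027]
tool_rot: [-1.407, -1.817, -0.711]
ft_force: [2.2, -0.2, 0.1]
grip_width: 0.005
```

```bash
python3 - <<'E'
from doorfit import *
rep(); chk("w19")
for n in ("scene","top"):
    im,d=get_image(n); cv2.imwrite(f"pics/{n}9.png",im[:,:,::-1]); np.save(f"{n}9_d.npy",d)
E
```

```text
t 21.2 pos [0.6172 0.0916 0.2027] mill [-0.135  -0.0164  0.2027] z [-0.206  0.781 -0.589] x [-0.145  0.571  0.808] F [ 2.2 -0.2  0.1] w 0.005 q [-0.17  0.65  0.59  1.45 -1.04  1.84  0.79]
door top mm 1661 ((-14.600934982299805, 7.925319671630859), (118.23222351074219, 13.36713981628418), 89.61965942382812)
fit dx/dy [-0.0005068  -0.01583943] median x -0.016414755092529754
```

View pics/w19.png

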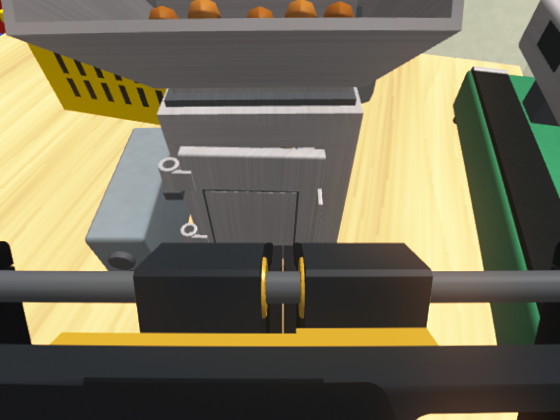

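View pics/scene9.png

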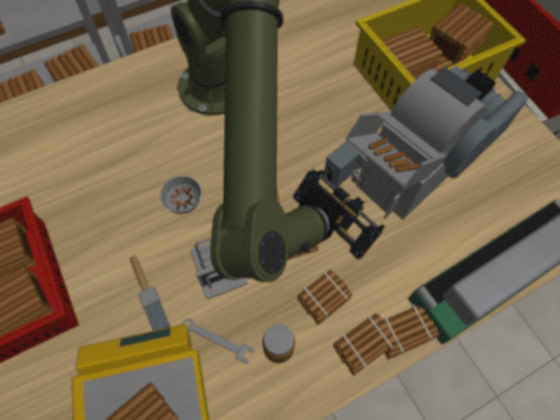

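```bash
python3 - <<'E'
from h import *
st=get_state(); W=cloud("wrist",np.load("w19_d.npy"),st).reshape(-1,3);W=W[~np.isnan(W[:,0])]
L=np.array([wm(p) for p in W])
T=L[(abs(L[:,2]-.175)<.02)&(L[:,0]>-.018)&(L[:,0]<-.010)&(L[:,1]>-.05)&(L[:,1]<.065)]
print(np.median(T[:,2]),np.polyfit(T[:,1],T[:,2],1), np.abs(st["qd"]).max(), st["ft_force"], st["time"])
print(close_job())
E
```

```text
0.17389362972749553 [0.01855361 0.17365184] 0.05502301411660447 [ 0.252408    1.44336831 -0.33137935] 21.35
the job is handed in; nothing more can be done
None
```

I pushed the pan home, hung the door on both pintles, swung it shut against the stop and handed the job in at about 21 s of the 61 s allowed. `close_job()` gave no verdict, so these are my own readings:

| Step | Last reading |
|---|---|
| Pan | Front wall 3.7 mm behind the front face (4 mm is fully home) |
| Door hung | Held 85° open, sockets within about 1.5 mm of the pintles; pressing down met the brackets at about 12 N before I let go |
| Door seated | Top edge at z 174 mm (175 mm is fully down) |
| Door shut | Met the stop at about 9 N; about 14.6 mm out (nominal 14 mm), within 0.5° of square |
| Robot | Clear of everything at hand-in, wrist force about 1.5 N |

- **First pan push:** it stalled at about 30 N with the pan still about 6.7 mm out. I think the gripper's body was touching the control box. The 40 N limit applies there, and I could not read that contact separately. A second push, with more lean and farther from the box, brought the pan home.
- **Other things on the table:** I did not measure them again. In the last scene picture the jar, bowl, bundle, brush and wrench look where they were; the arm partly hides the rack and the quills, so I did not see the sieve clearly there. In earlier pictures, after the door was lifted out, the rack and quills were in place.

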